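Index the casting turntable and swing the nozzle over

ROBOT

A 6-joint arm with a two-finger parallel gripper is mounted at the origin on the work surface. World frame = base frame: x ahead of the robot, y to its left, z up, the work surface at z = 0. Lengths are in mm, angles in rad, forces in N, time in s.
With the tool pointing down it reaches from about 400 to 925 mm from the base axis. Payload 12.5 kg.
Tool frame: the origin (TCP) lies at the centre of the arm's flange, where the gripper is bolted on; the fingertips stand 190 mm ahead of it and the grasp point (between the pads) lies 171 mm ahead of it; z points along the fingers, y is the direction in which the jaws open and shut (so a half turn about z gives the same grasp; the last joint's range is limited). The gripper opens to 95 mm and grips with 3 to 60 N. Pads are 20 mm wide; open, the fingers measure 119 mm over their backs; the gripper's body (75 mm by 180 mm) begins 59 mm behind the grasp point.
Start: joints at [-1.301, 0.491, 1.559, -0, 1.092, -0.106], TCP at [229.404, -581.376, 404.761] pointing down, gripper open.
Joint ranges: [-3.1, 3.1], [-0.84, 2.19], [0.05, 2.79], [-1.13, 4.28], [0.06, 2.93], [-2.69, 2.69]. Speed limits (rad/s): [2.22, 2.22, 2.79, 3.14, 3.14, 3.14].

INTERFACE

Orientations are given as [roll, pitch, yaw] about the fixed x, y, z axes, in that order (R = Rz(yaw) Ry(pitch) Rx(roll)).
In Python, from cell import env gives the robot as it stands.
- The arm moves only by the shell command python3 -m pendant 'ROWS'. ROWS is JSON, a list of rows, each an object of numbers: "x", "y", "z": the shift along the tool's x, y, z in units of 150 mm (1.0 is 150 mm); "rx", "ry", "rz": the turn, a rotation vector about the tool's x, y, z in units of 45 degrees (1.0 is 45 degrees); "jaw": the opening, from 0 (shut) to 1 (fully open). In form: [{"x": .., "y": .., "z": .., "rx": .., "ry": .., "rz": .., "jaw": ..}, ...]. A call has 1 to 10 rows; each row is the pose to reach, as a shift and turn from the pose commanded when the call began, along the tool's axes at that moment; what a row does not reach only later rows make up. A row lasts 1/8 s, in which the tool goes at most 62.5 mm and 10.7 degrees, less where a joint would pass 70% of its speed; a pose out of reach is approached as far as the arm can. A call with a number of a shift or a turn outside -1 to 1 is refused whole. A call with a gripper value outside its range is refused whole. The fingers move at their own pace and stop on an object; the grip force is fixed at half the most. Time passes only in rows, so rows that repeat a pose let the fingers close. It gives the time, the measured TCP pose, the force and the opening at its end, in the units of the state.
- env.state(): the state, without advancing time (a new reading comes with each control period).
- env.read_camera(name): name is "side" or "top" or "wrist"; returns a dict with "img" (384x512x3 uint8, red, green, blue), "fx", "fy", "cx", "cy" (pixels), "rvec" (rotation vector, rad) and "tvec" (3), from world to camera coordinates, as OpenCV has them. Camera axes: x right, y down, z forward; pixel columns grow to the right and rows downward; lengths in mm; the calibration is good to about 2 mm. A picture is of the moment at which its call begins. There is no depth.
- env.job_done(): hands the job in, once; it reports no verdict.
The state is a dict: "t": time; "joints": joint angles; "qvel": joint speeds; "tau": joint torques, N m; "eef_pos": TCP position; "tcp_rot": TCP orientation; "ft_force": force on the tool from outside, world axes, zero at the start; "moment": the same for the moment, N m; "opening": opening from 0.0 (shut) to 1.0 (fully open).
Only numpy, scipy, OpenCV 4.12 (cv2) and the standard library are available. Lean on these libraries where they do the work, as an engineer would, in place of code of your own. Each camera call takes 0.05 s, during which the arm holds its last target.

TASK

With a fingertip, push on the turntable's spokes until the square mould stands centred at the pour point, in line with the flat pointer; then push the swing arm round to its stop so that the nozzle is over the middle of that mould. Grasp nothing: do not touch, lift or shift the moulds, which ride on the turntable, leave everything else on the bench where it is, and finish with the hand clear.

Things in the scene. Friction and masses are not known exactly. Their poses are not given: they have to be found in the camera images.
- turntable (a joint): turntable angle, rad, 0 at the start of every run, growing counter-clockwise seen from above; turns freely both ways, stays where it is left (stiff bearing, about 0.2 N m)
- hub (a point): centre of the turntable on its axis, at the height of its top face (50 mm above the bench). White disc 236 mm across, 24 mm thick (from 26 to 50 mm above the bench), with eight level steel spokes sticking out of its rim every 45 degrees; each is a 14 mm round bar, axis 38 mm above the bench, ending in a 22 mm black ball centred 188 mm from the axis. Bare bar shows from 118 to 177 mm from the axis. Below the spokes there is nothing higher than 10 mm
- spoke (a point): a point on the axis of one of the eight spokes (they are all alike), 160 mm from the turntable axis, 38 mm above the bench; turns with the table
- square_mould: the only square mould: open grey tray 58 x 58 mm, 28 mm high, walls 5 mm, loose on the turntable with its middle about 72 mm from the axis; origin at the centre of its underside
- round_mould: straight-walled round grey mould, 58 mm across, 28 mm high, loose on the turntable; origin at the centre of its underside
- cone_mould: round grey mould with flaring wall, 44 mm across at the foot and 64 mm at the rim, 28 mm high, loose on the turntable; origin at the centre of its underside
- pour_point (a point): fixed point on the level of the turntable's top, 72 mm from its axis, on the line from the hub to the flat aluminium pointer (80 x 22 mm, 8 mm thick, its point towards the hub) that lies on the stand beside the disc; the nozzle is above this point when the swing arm is at its stop
- swing_arm (a joint): swing arm angle, rad: 0 to 0.35 at the start (parked clear of the disc), grows counter-clockwise seen from above to the stop at 1.9, where the nozzle is above the pour point; stays where it is left (about 0.15 N m of friction)
- swing_axis (a point): on the vertical axis of the swing arm, 170 mm above the bench, the mid-height of its bar. The mast is 28 mm thick below 143 mm, the arm's hub 44 mm across and tops out at 185 mm. The bar is 12 mm wide and 24 mm high (158 to 182 mm above the bench) and runs level and straight towards the nozzle, bare from 25 to 150 mm from the axis
- nozzle (a point): lower tip of the nozzle, 105 mm above the bench and 170 mm from the swing axis, under a black 36 mm block (top 190 mm above the bench) at the end of the swing arm's bar
- mix_cup: bystander, loose: white cup, 72 mm across, 85 mm high, stands near the swing arm's mast; origin at the centre of its underside
- hardener: bystander, loose: white bottle, 48 mm across, 100 mm high, right of the turntable; origin at the centre of its underside
- tape_roll: bystander, loose: cardboard ring 100 mm across, 25 mm high, right of the turntable; origin at the centre of its underside
- screwdriver: bystander, loose: screwdriver lying front left; origin on its own underside
- putty_tin: bystander, loose: tin 74 mm across, 70 mm high, right of the turntable; origin at the centre of its underside
- spatula: bystander, loose: spatula lying front right; origin on its own underside
- release_jar: bystander, loose: amber jar 60 mm across, 75 mm high, left of the mast; origin at the centre of its underside
There are look-alikes about, which are no part of the job. Leave any blue or pink look-alike of the cone_mould alone.

How it is judged:
By the outcome, as a careful person would: the job done as asked, in the order asked, and still so for the second after the job is handed in, with the robot touching nothing.
It also fails if it takes over 64 s, if anything falls off the work surface, if the arm or the gripper's body presses on something with over 40 N, if the wrist force passes 120 N, or if a joint passes its speed limit or range.

## Working session

There is one attempt and no reset: what is moved stays moved. The work goes in short steps, Python scripts to look and compute and a shell command to move; the robot and the scene stay as the last step left them, time stands still between calls to the robot, and variables do not carry over. Pictures are saved under pics/ and viewed, and the job is handed in when it is done.

```bash
ls; mkdir -p pics
python3 - <<'E'
from cell import env
import cv2
for n in ("top","side","wrist"):
    r=env.read_camera(n); cv2.imwrite(f"pics/{n}0.png",r["img"][:,:,::-1]); print(n,r["fx"],r["fy"],r["cx"],r["cy"],r["rvec"],r["tvec"])
print(env.state())
E
```

```text
pics
top 404.73618474931 404.73618474931 254.54633217270384 197.13131818596116 [ 2.16523588 -2.19104554  0.10632417] [6.13527971e-01 5.60276262e+02 1.26075347e+03]
side 468.05402124760445 468.05402124760445 259.04931217209463 194.22830706743312 [ 0.34648862 -2.83239878  1.06977903] [ 551.79886088  165.93775095 1616.54265141]
wrist 284.2539128054542 284.2539128054542 261.710194639219 188.2075573171695 [-2.42635739  1.65078067  0.20313818] [-624.69094285  -28.36960801  388.94785149]
{'t': 0.15, 'joints': array([-1.30060054e+00,  4.91434387e-01,  1.55929674e+00, -2.27554349e-05,
        1.09171853e+00, -1.05574519e-01]), 'qvel': array([ 0.00193397, -0.00291591, -0.00105211,  0.0001767 ,  0.00012717,
       -0.00335278]), 'tau': array([-1.95235998e-04, -6.12896419e+01, -2.58277702e+01,  6.92193559e-02,
        4.73370356e-02, -8.06934509e-05]), 'eef_pos': array([ 229.39903726, -581.36412241,  404.29204531]), 'tcp_rot': array([-3.14073830e+00, -7.02364373e-05,  3.75780771e-01]), 'ft_force': array([-0.9807456 ,  0.34473392, -0.28676401]), 'moment': array([-0.02657415, -0.0141284 , -0.03826153]), 'opening': 1.0008913390073417}
```

View pics/top0.png

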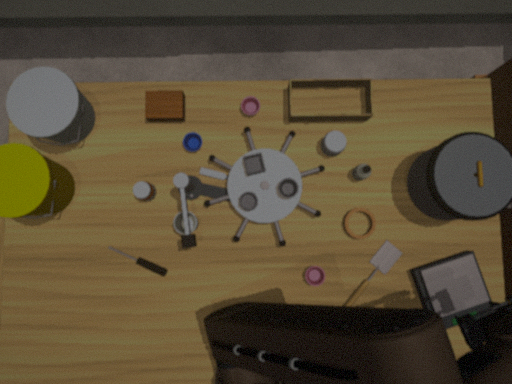

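View pics/side0.png

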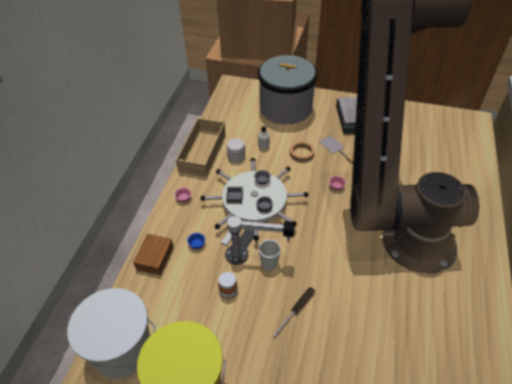

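The top view shows the disc at about (264,186), the square mould at (253,163) and the pointer at (212,174). The swing bar runs from the mast at (181,180) to the block at (189,240). I'll zoom in next.

```bash
cat > h.py <<'E'
import numpy as np, cv2
from cell import env
def K(r): return np.array([[r["fx"],0,r["cx"]],[0,r["fy"],r["cy"]],[0,0,1.]])
def proj(r,P): return cv2.projectPoints(np.array(P,float).reshape(-1,3),np.array(r["rvec"]),np.array(r["tvec"]),K(r),None)[0].reshape(-1,2)
def back(r,uv,z):
    R=cv2.Rodrigues(np.array(r["rvec"]))[0]; t=np.array(r["tvec"]).ravel(); C=-R.T@t
    out=[]
    for u,v in np.array(uv,float).reshape(-1,2):
        d=R.T@np.linalg.inv(K(r))@[u,v,1]; out.append(C+d*(z-C[2])/d[2])
    return np.array(out)
def crop(r,name,u0,v0,u1,v1,s):
    im=cv2.resize(r["img"][v0:v1,u0:u1],None,fx=s,fy=s,interpolation=cv2.INTER_CUBIC)
    im=np.clip(im*1.5,0,255).astype(np.uint8)
    cv2.imwrite(f"pics/{name}.png",im[:,:,::-1])
E
python3 - <<'E'
from h import *
r=env.read_camera("top"); crop(r,"topz",120,110,340,260,3.6)
r=env.read_camera("side"); crop(r,"sidez",180,120,320,270,4)
E
```

```text
(no output)
```

View pics/topz.png

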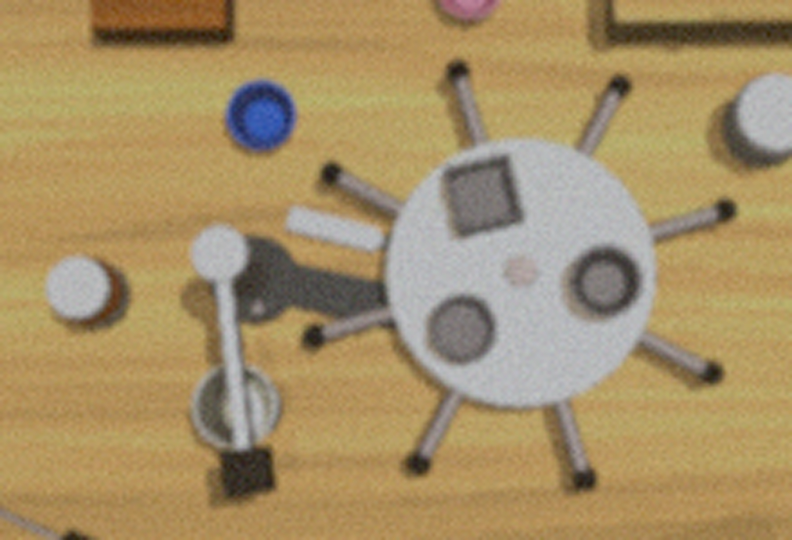

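View pics/sidez.png

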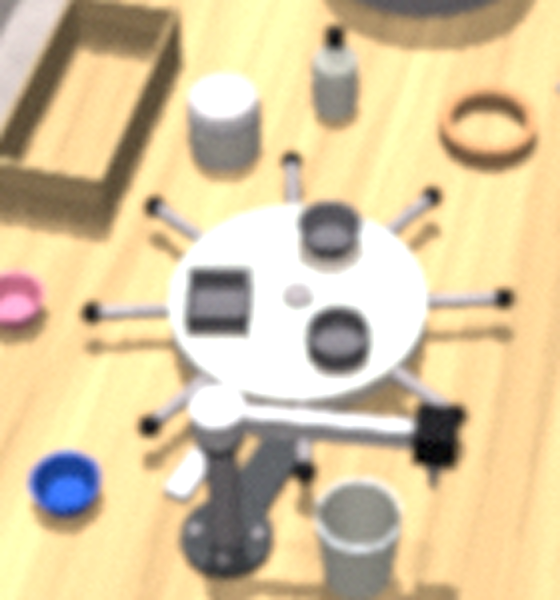

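```bash
cat > m.py <<'E'
from h import *
r=env.read_camera("top")
f=lambda L:(np.array(L,float)+.5)/3.6-.5+[120,110]
b=back(r,f([(457,70),(620,86),(725,210),(712,373),(584,480),(418,464),(313,336),(331,174)]),38)
c=b.mean(0);print("hub from balls",c,np.linalg.norm(b-c,axis=1))
a=np.degrees(np.unwrap(np.arctan2(*(b-c)[:,1::-1].T)));print("angles",a, (a+45*np.arange(8)).mean())
print("hub disc",back(r,f([(520,271)]),50), )
sq=back(r,f([(442,170),(508,155),(523,221),(459,238)]),78);print("sq",sq,sq.mean(0),np.linalg.norm(np.roll(sq,1,0)-sq,axis=1))
d=sq.mean(0)-c;print("sq r,ang",np.hypot(*d[:2]),np.degrees(np.arctan2(d[1],d[0])), "edge dir", np.degrees(np.arctan2(*(sq[0]-sq[3])[1::-1])))
p=back(r,f([(383,242),(291,219),(295,207),(285,230)]),34);print("pointer",p)
for z in (8,34,50):
  p=back(r,f([(384,242),(290,219)]),z)
  for q in p:
    d=q-c;print(z,q,np.hypot(*d[:2]),np.degrees(np.arctan2(d[1],d[0])))
s=back(r,f([(219,252)]),185);blk=back(r,f([(246,472)]),190);print("swing",s,blk,np.linalg.norm((blk-s)[:,:2]),np.degrees(np.arctan2(*(blk-s)[0,1::-1])))
print("cup",back(r,f([(236,406)]),85))
E
python3 m.py
```

```text
hub from balls [595.96677081 -36.56682965  38.        ] [189.43461133 189.10318509 189.0216082  188.84660219 188.78044979
 188.97292999 189.20074537 188.05448756]
angles [  16.38182698  -28.77545592  -73.54840561 -118.44093082 -163.77954176
 -208.71334761 -253.56217094 -298.40294612] 16.394878525990443
hub disc [[596.00471162 -36.12113763  50.        ]]
sq [[680.2202866   30.14743121  78.        ]
 [692.60112356 -26.4025291   78.        ]
 [635.45500118 -38.4072954   78.        ]
 [621.45929351  16.24374979  78.        ]] [657.43392621  -4.60466087  78.        ] [60.38349664 57.88940434 58.393439   56.41468403]
sq r,ang 69.28052703384108 27.473879832294372 edge dir 13.312162544769524
pointer [[625.02359055  83.64644028  34.        ]
 [646.38432016 164.57792885  34.        ]
 [657.03852003 161.05241846  34.        ]
 [636.65537787 169.8581418   34.        ]]
8 [628.71817744  84.38809481   8.        ] 125.31060764634694 74.84911780407312
8 [650.53552806 168.77005674   8.        ] 212.4640820945728 75.1175032357538
34 [625.0136929   82.76638904  34.        ] 122.8175100178353 76.31966191493878
34 [646.39413545 165.45854176  34.        ] 208.22384541421036 75.98483966061708
50 [622.7340101   81.76841626  50.        ] 121.32483474056629 77.25428046547026
50 [643.84558615 163.42068639  50.        ] 205.6389737653369 76.53628749019386
swing [[597.11942851 201.19759577 185.        ]] [[427.38869196 179.04130623 190.        ]] 171.17074544831127 -172.56278419974592
cup [[480.82873512 204.06431176  85.        ]]
```

```bash
python3 -m pendant '[{"x":0.69,"y":-0.72,"z":0,"rz":0.478,"jaw":0},{"x":0.69,"y":-0.72,"z":0,"rz":0.478,"jaw":0},{"x":0.69,"y":-0.72,"z":0,"rz":0.478,"jaw":0},{"x":0.69,"y":-0.72,"z":0,"rz":0.478,"jaw":0},{"x":0.69,"y":-0.72,"z":0,"rz":0.478,"jaw":0}]'
python3 - <<'E'
from h import *
import cv2
r=env.read_camera("top"); crop(r,"topz1",150,120,330,255,4.4)
# edges of pointer
g=cv2.cvtColor(r["img"],cv2.COLOR_RGB2HSV)
m=((g[...,1]<70)&(g[...,2]>110)).astype(np.uint8)
n,l,s,c=cv2.connectedComponentsWithStats(m)
for i in range(1,n):
    if s[i,4]>60: print(i,s[i],c[i])
E
```

```text
5 [   6   67   72   69 3836] [ 41.5531804  101.24270073]
26 [326 130  21  21 346] [335.78034682 140.20809249]
28 [ 228  148   75   75 3182] [265.33280955 185.70207417]
29 [199 167  27  13 183] [212.20765027 172.81420765]
30 [173 172  16  62 341] [181.88269795 193.76832845]
31 [132 181  18  17 219] [140.39269406 189.06392694]
38 [371 241  30  32 454] [385.64317181 255.90528634]invalid input
```

View pics/topz1.png

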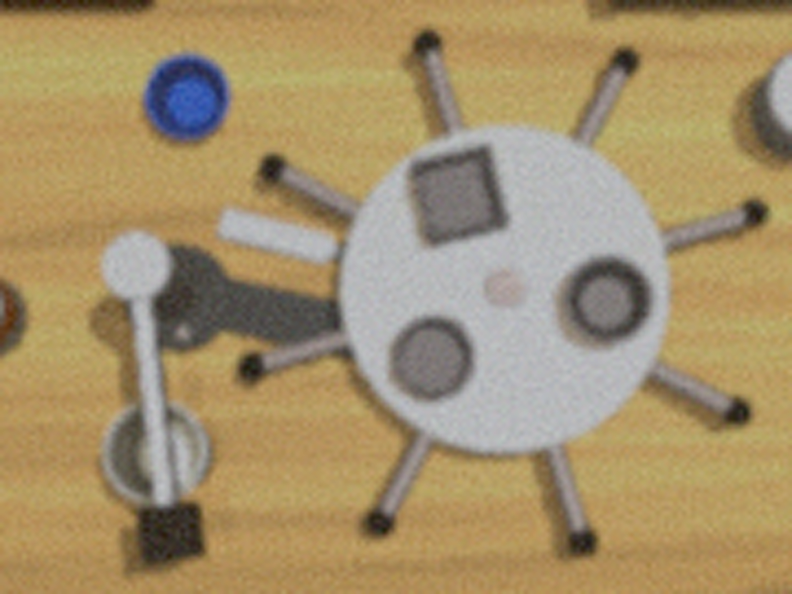

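```bash
python3 -m pendant '[{"x":0.69,"y":-0.72,"z":0.0,"rx":0.0,"ry":0.0,"rz":0.478,"jaw":0.0},{"x":0.69,"y":-0.72,"z":0.0,"rx":0.0,"ry":0.0,"rz":0.478,"jaw":0.0},{"x":0.69,"y":-0.72,"z":0.0,"rx":0.0,"ry":0.0,"rz":0.478,"jaw":0.0},{"x":0.69,"y":-0.72,"z":0.0,"rx":0.0,"ry":0.0,"rz":0.478,"jaw":0.0},{"x":0.69,"y":-0.72,"z":0.0,"rx":0.0,"ry":0.0,"rz":0.478,"jaw":0.0}]'
cat > p.py <<'E'
from h import *
def measure():
    r=env.read_camera("top"); g=cv2.cvtColor(r["img"],cv2.COLOR_RGB2HSV)
    hub=np.array([596,-36.5])
    m=((g[...,1]<70)&(g[...,2]>110)).astype(np.uint8)
    n,l,s,c=cv2.connectedComponentsWithStats(m)
    i=l[173,212]; v,u=np.nonzero(l==i)
    p=back(r,np.c_[u,v],9)[:,:2]; q=p-p.mean(0); w=np.linalg.svd(q,full_matrices=0)[2][0]
    d=p.mean(0)-hub; print("pointer c",p.mean(0),"r",np.hypot(*d),"ang",np.degrees(np.arctan2(d[1],d[0])),"axis",np.degrees(np.arctan2(w[1],w[0])),"len",np.ptp(q@w))
    # dark things on disc
    uu,vv=np.meshgrid(np.arange(512),np.arange(384)); 
    H,W=uu.shape; P=back(r,np.c_[uu.ravel(),vv.ravel()],78)[:,:2]
    inside=(np.hypot(*(P-hub).T)<112).reshape(H,W)
    dm=(inside&(g[...,2]<105)).astype(np.uint8)
    n,l,s,c=cv2.connectedComponentsWithStats(dm)
    for i in range(1,n):
        if s[i,4]<100: continue
        v,u=np.nonzero(l==i); p=back(r,np.c_[u,v],76)[:,:2].astype(np.float32)
        rr=cv2.minAreaRect(p); d=np.array(rr[0])-hub
        print("blob",s[i,4],"rect",np.round(rr[0],1),np.round(rr[1],1),round(rr[2],1),"r,ang",np.hypot(*d),np.degrees(np.arctan2(d[1],d[0])),"mean",p.mean(0))
    return r
if __name__=="__main__": measure()
E
python3 p.py
```

```text
t: 0.98
eef_pos: [285.9, -444.0, 404.8]
tcp_rot: [3.141, -0.0, 0.002]
ft_force: [0.0, -0.1, 0.1]
opening: 0.533
pointer c [642.44695492 129.78697201] r 172.6518945197173 ang 74.39399151415037 axis 73.70047391698346 len 85.4453990292032
blob 427 rect [657.8  -2.6] [64.1 65.1] 13.5 r,ang 70.48703137583577 28.712250328940865 mean [657.58496    -3.3536382]
blob 372 rect [ 582.6 -105.3] [67.5 61.6] 89.3 r,ang 70.12301027321463 -100.99443312621659 mean [ 582.33417 -105.4125 ]
blob 315 rect [543.3  15.2] [56.2 62.6] 44.5 r,ang 73.78678860791963 135.5297130656477 mean [543.58307   15.326717]
```

```bash
for i in 1; do python3 -m pendant '[{"x":0.335,"y":-0.907,"z":0.0,"rx":0.0,"ry":0.0,"rz":0.0,"jaw":0.0},{"x":0.335,"y":-0.907,"z":0.0,"rx":0.0,"ry":0.0,"rz":0.0,"jaw":0.0},{"x":0.335,"y":-0.907,"z":0.0,"rx":0.0,"ry":0.0,"rz":0.0,"jaw":0.0},{"x":0.335,"y":-0.907,"z":0.0,"rx":0.0,"ry":0.0,"rz":0.0,"jaw":0.0}]'; done
python3 -m pendant '[{"x":0.335,"y":-0.907,"z":0.0,"rx":0.0,"ry":0.0,"rz":0.0,"jaw":0.0},{"x":0.335,"y":-0.907,"z":0.0,"rx":0.0,"ry":0.0,"rz":0.0,"jaw":0.0},{"x":0.335,"y":-0.907,"z":0.0,"rx":0.0,"ry":0.0,"rz":0.0,"jaw":0.0},{"x":0.335,"y":-0.907,"z":0.0,"rx":0.0,"ry":0.0,"rz":0.0,"jaw":0.0}]'
python3 -m pendant '[{"x":0.335,"y":-0.907,"z":0.0,"rx":0.0,"ry":0.0,"rz":0.0,"jaw":0.0},{"x":0.335,"y":-0.907,"z":0.0,"rx":0.0,"ry":0.0,"rz":0.0,"jaw":0.0},{"x":0.335,"y":-0.907,"z":0.0,"rx":0.0,"ry":0.0,"rz":0.0,"jaw":0.0},{"x":0.335,"y":-0.907,"z":0.0,"rx":0.0,"ry":0.0,"rz":0.0,"jaw":0.0}]'
python3 - <<'E'
from h import *
r=env.read_camera("side"); crop(r,"s2",120,80,400,290,2.8)
r=env.read_camera("wrist"); cv2.imwrite("pics/w2.png",r["img"][:,:,::-1])
E
```

```text
t: 1.52
eef_pos: [336.5, -306.9, 404.8]
tcp_rot: [3.141, -0.0, 0.002]
ft_force: [-0.3, 0.1, -0.1]
opening: 0.067
t: 2.02
eef_pos: [387.0, -171.3, 404.7]
tcp_rot: [3.141, -0.0, 0.002]
ft_force: [0.2, -0.0, 0.1]
opening: 0.003
t: 2.52
eef_pos: [437.4, -35.5, 404.5]
tcp_rot: [3.141, 0.0, 0.001]
ft_force: [0.1, -0.5, -0.5]
opening: 0.004
```

View pics/s2.png

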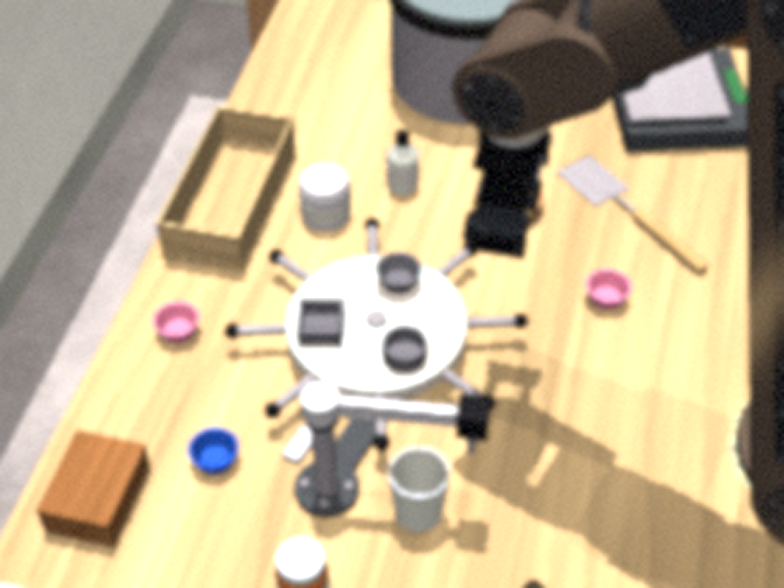

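View pics/w2.png

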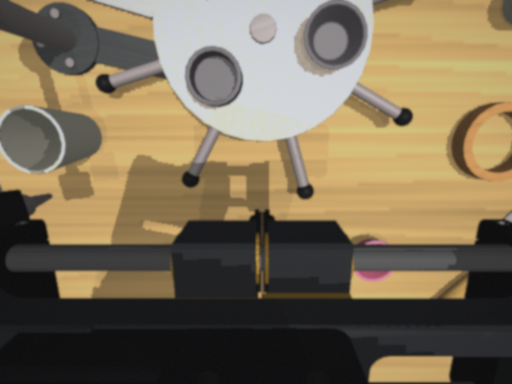

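```bash
python3 -m pendant '[{"x":0.0,"y":0.0,"z":0.9,"rx":0.0,"ry":0.0,"rz":0.0,"jaw":0.0},{"x":0.0,"y":0.0,"z":0.9,"rx":0.0,"ry":0.0,"rz":0.0,"jaw":0.0},{"x":0.0,"y":0.0,"z":0.9,"rx":0.0,"ry":0.0,"rz":0.0,"jaw":0.0},{"x":0.0,"y":0.0,"z":0.9,"rx":0.0,"ry":0.0,"rz":0.0,"jaw":0.0}]'
python3 - <<'E'
from h import *
r=env.read_camera("side"); crop(r,"s3",160,80,360,230,4)
r=env.read_camera("wrist"); cv2.imwrite("pics/w3.png",r["img"][:,:,::-1])
# path: tip path for table angle; finger centre lags spoke by asin(c/160)
hub=np.array([596,-36.5]); x0=np.array([437.4,-35.5])
for a in range(0,50,4):
    th=np.radians(196.4+a); e=np.array([np.cos(th),np.sin(th)]); n=np.array([e[1],-e[0]])  # CW side
    ex=10*abs(n[0])+12*abs(n[1])  # box half extent
    p=hub+155*e+n*(7+ex); d=(p-x0)/150; print(a,p.round(1),"tool x %.3f y %.3f"%(d[0],-d[1]))
E
```

```text
t: 3.12
eef_pos: [437.1, -35.7, 270.4]
tcp_rot: [3.142, 0.0, -0.001]
ft_force: [0.5, 0.7, 0.5]
opening: 0.005
0 [441.3 -59.8] tool x 0.026 y 0.162
4 [443.1 -70.2] tool x 0.038 y 0.231
8 [445.7 -80.4] tool x 0.056 y 0.300
12 [449.  -90.6] tool x 0.078 y 0.367
16 [ 453.1 -100.6] tool x 0.105 y 0.434
20 [ 457.8 -110.3] tool x 0.136 y 0.499
24 [ 463.3 -119.7] tool x 0.173 y 0.562
28 [ 469.5 -128.8] tool x 0.214 y 0.622
32 [ 476.3 -137.5] tool x 0.259 y 0.680
36 [ 483.8 -145.7] tool x 0.309 y 0.735
40 [ 491.9 -153.4] tool x 0.364 y 0.786
44 [ 500.6 -160.6] tool x 0.422 y 0.834
48 [ 509.9 -167.1] tool x 0.483 y 0.877
```

View pics/s3.png

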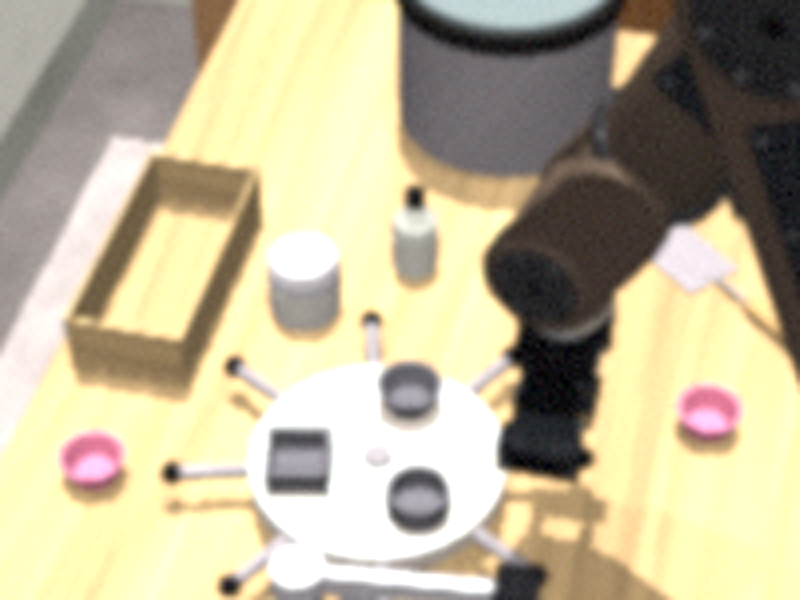

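View pics/w3.png

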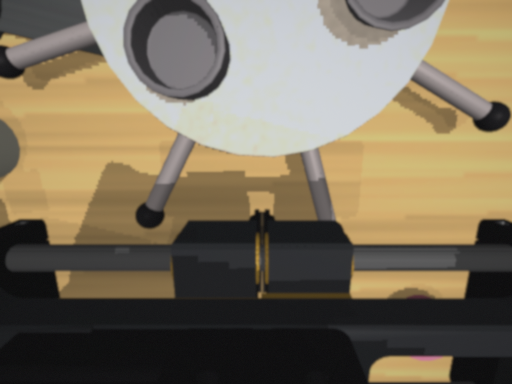

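```bash
python3 -m pendant '[{"x":0.0,"y":0.0,"z":0.18,"rx":0.0,"ry":0.0,"rz":0.0,"jaw":0.0},{"x":0.0,"y":0.0,"z":0.36,"rx":0.0,"ry":0.0,"rz":0.0,"jaw":0.0},{"x":0.0,"y":0.0,"z":0.36,"rx":0.0,"ry":0.0,"rz":0.0,"jaw":0.0}]'
python3 - <<'E'
from h import *
r=env.read_camera("side"); crop(r,"s4",160,80,360,230,4)
r=env.read_camera("wrist"); cv2.imwrite("pics/w4.png",r["img"][:,:,::-1])
E
```

```text
t: 3.6
eef_pos: [436.9, -34.9, 216.3]
tcp_rot: [3.141, -0.0, 0.0]
ft_force: [-0.4, -0.2, -0.1]
opening: 0.009
```

View pics/s4.png

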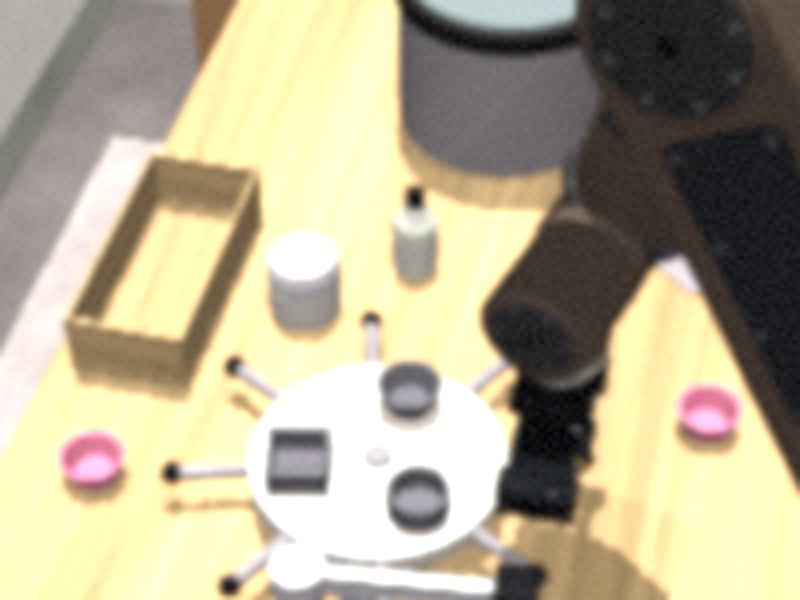

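View pics/w4.png

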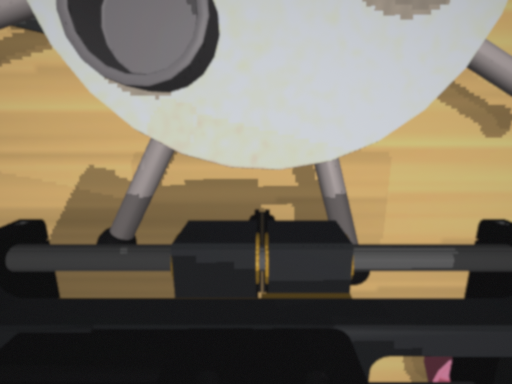

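```bash
python3 -m pendant '[{"x":0.02,"y":0.08,"z":0.0,"rx":0.0,"ry":0.0,"rz":0.0,"jaw":0.0},{"x":0.026,"y":0.13,"z":0.0,"rx":0.0,"ry":0.0,"rz":0.0,"jaw":0.0},{"x":0.027,"y":0.165,"z":0.0,"rx":0.0,"ry":0.0,"rz":0.0,"jaw":0.0},{"x":0.03,"y":0.19,"z":0.0,"rx":0.0,"ry":0.0,"rz":0.0,"jaw":0.0},{"x":0.038,"y":0.23,"z":0.0,"rx":0.0,"ry":0.0,"rz":0.0,"jaw":0.0},{"x":0.056,"y":0.30,"z":0.0,"rx":0.0,"ry":0.0,"rz":0.0,"jaw":0.0},{"x":0.067,"y":0.335,"z":0.0,"rx":0.0,"ry":0.0,"rz":0.0,"jaw":0.0},{"x":0.078,"y":0.367,"z":0.0,"rx":0.0,"ry":0.0,"rz":0.0,"jaw":0.0},{"x":0.09,"y":0.40,"z":0.0,"rx":0.0,"ry":0.0,"rz":0.0,"jaw":0.0},{"x":0.105,"y":0.434,"z":0.0,"rx":0.0,"ry":0.0,"rz":0.0,"jaw":0.0}]'
python3 - <<'E'
from h import *
r=env.read_camera("side"); crop(r,"s5",160,80,360,230,4)
print(env.state()["eef_pos"],env.state()["ft_force"])
E
```

```text
t: 4.95
eef_pos: [452.5, -100.1, 215.7]
tcp_rot: [3.142, 0.0, 0.001]
ft_force: [-0.5, 2.7, 0.1]
opening: 0.003
[ 452.83986174 -100.55964535  215.73176264] [-0.07905179 -0.47333366  0.86448646]
```

View pics/s5.png

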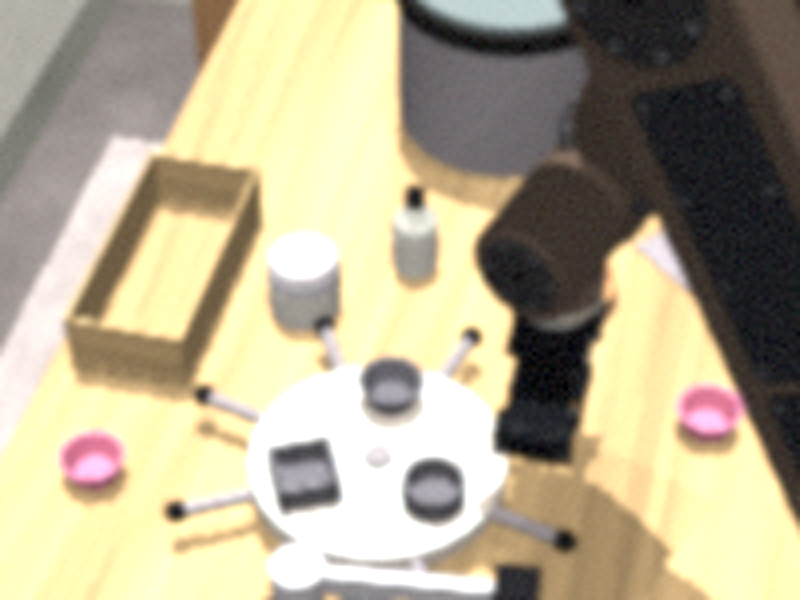

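```bash
python3 -m pendant '[{"x":0.015,"y":0.033,"z":0.0,"rx":0.0,"ry":0.0,"rz":0.0,"jaw":0.0},{"x":0.031,"y":0.065,"z":0.0,"rx":0.0,"ry":0.0,"rz":0.0,"jaw":0.0},{"x":0.068,"y":0.128,"z":0.0,"rx":0.0,"ry":0.0,"rz":0.0,"jaw":0.0},{"x":0.109,"y":0.188,"z":0.0,"rx":0.0,"ry":0.0,"rz":0.0,"jaw":0.0},{"x":0.154,"y":0.246,"z":0.0,"rx":0.0,"ry":0.0,"rz":0.0,"jaw":0.0},{"x":0.18,"y":0.274,"z":0.0,"rx":0.0,"ry":0.0,"rz":0.0,"jaw":0.0},{"x":0.204,"y":0.301,"z":0.0,"rx":0.0,"ry":0.0,"rz":0.0,"jaw":0.0},{"x":0.23,"y":0.327,"z":0.0,"rx":0.0,"ry":0.0,"rz":0.0,"jaw":0.0},{"x":0.245,"y":0.34,"z":0.0,"rx":0.0,"ry":0.0,"rz":0.0,"jaw":0.0},{"x":0.259,"y":0.352,"z":0.0,"rx":0.0,"ry":0.0,"rz":0.0,"jaw":0.0}]'
python3 - <<'E'
from h import *
import p
r=p.measure()
crop(r,"t6",150,110,330,245,4.4)
r=env.read_camera("side"); crop(r,"s6",160,80,360,230,4)
E
```

```text
t: 6.25
eef_pos: [491.4, -152.6, 215.7]
tcp_rot: [-3.142, 0.0, 0.001]
ft_force: [-0.2, 2.2, -0.4]
opening: 0.004
pointer c [641.4571738  130.15976735] r 172.74788769402113 ang 74.74343816900587 axis -105.30927284611425 len 87.83626415287112
blob 385 rect [623.9  29.5] [59.7 61.6] 52.2 r,ang 71.62489368109208 67.05684077150201 mean [623.9413    29.284016]
blob 321 rect [630.6 -98.6] [58.4 59. ] 89.0 r,ang 71.06730450618092 -60.878413378614106 mean [630.1835  -98.74691]
blob 616 rect [528.7 -77.8] [ 71.5 157. ] 14.4 r,ang 78.93712268978689 -148.47512466610428 mean [524.7351   -64.352325]
```

View pics/s6.png

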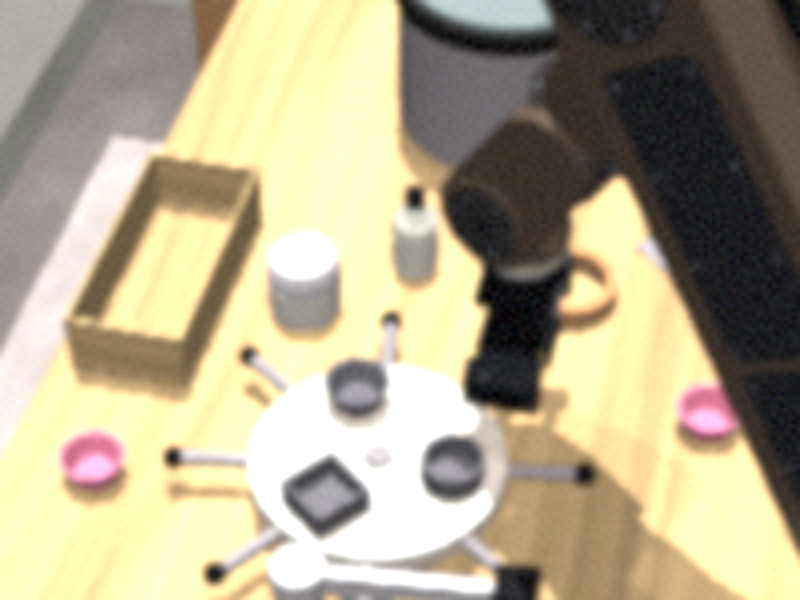

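View pics/t6.png

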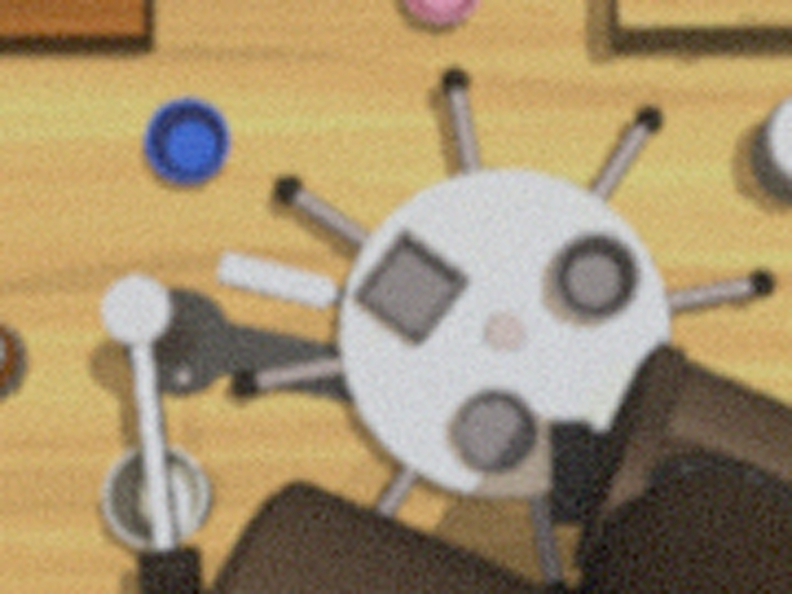

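```bash
python3 -m pendant '[{"x":0.029,"y":0.025,"z":0.0,"rx":0.0,"ry":0.0,"rz":0.0,"jaw":0.0},{"x":0.058,"y":0.048,"z":0.0,"rx":0.0,"ry":0.0,"rz":0.0,"jaw":0.0},{"x":0.07,"y":0.057,"z":0.0,"rx":0.0,"ry":0.0,"rz":0.0,"jaw":0.0},{"x":0.08,"y":0.064,"z":0.0,"rx":0.0,"ry":0.0,"rz":0.0,"jaw":0.0},{"x":0.08,"y":0.064,"z":0.0,"rx":0.0,"ry":0.0,"rz":0.0,"jaw":0.0}]'
cat > q.py <<'E'
from h import *
def avg(n=6,cam="top"):
    L=[env.read_camera(cam) for _ in range(n)]; r=dict(L[0]); r["img"]=np.clip(np.mean([x["img"].astype(float) for x in L],0),0,255).astype(np.uint8); return r
def hi(r,z,x0,y0,w,h,s):  # rectified map: world plane z, rows=x descending, cols=y descending, s px/mm
    X,Y=np.meshgrid(np.arange(int(h*s)),np.arange(int(w*s)),indexing="ij")
    P=np.c_[(x0-X.ravel()/s),(y0-Y.ravel()/s),np.full(X.size,z)]
    uv=proj(r,P).astype(np.float32).reshape(X.shape+(2,))
    return cv2.remap(r["img"],uv[...,0],uv[...,1],cv2.INTER_CUBIC)
def ang(p,hub): d=np.array(p)-hub; return np.hypot(*d),np.degrees(np.arctan2(d[1],d[0]))
def run(r):
    s=2; 
    # disc
    im=hi(r,50,760,130,330,330,s); g=cv2.cvtColor(im,cv2.COLOR_RGB2HSV)
    hub=np.array([596,-36.5])
    # radial edge search for disc rim
    gray=cv2.cvtColor(im,cv2.COLOR_RGB2GRAY).astype(float); sat=g[...,1].astype(float)
    pts=[]
    for t in np.radians(np.arange(0,360,2)):
        rr=np.arange(108,130,.25); x=hub[0]+rr*np.cos(t); y=hub[1]+rr*np.sin(t)
        val=cv2.remap(sat.astype(np.float32),((130-y)*s).astype(np.float32).reshape(1,-1),((760-x)*s).astype(np.float32).reshape(1,-1),cv2.INTER_LINEAR)[0]
        k=np.argmax(np.gradient(cv2.GaussianBlur(val.reshape(1,-1),(0,0),4)[0])); 
        if 4<k<len(rr)-4: pts.append((x[k],y[k]))
    pts=np.array(pts)
    for _ in range(6):
        A=np.c_[2*pts,np.ones(len(pts))]; c=np.linalg.lstsq(A,(pts**2).sum(1),rcond=None)[0]; R=np.sqrt(c[2]+c[0]**2+c[1]**2)
        e=abs(np.hypot(*(pts-c[:2]).T)-R); pts=pts[e<max(1.5,2*np.median(e))]
    print("hub fit",c[:2].round(2),"R",R.round(2),len(pts)); hub=c[:2]
    # pointer at z 9
    for z in (8,10):
        im=hi(r,z,700,190,130,110,s); g=cv2.cvtColor(im,cv2.COLOR_RGB2HSV)
        m=((g[...,1]<75)&(g[...,2]>115)).astype(np.uint8); n,l,st,ce=cv2.connectedComponentsWithStats(m)
        cand=[i for i in range(1,n) if 2000<st[i,4]<12000]
        for i in cand:
            v,u=np.nonzero(l==i); p=np.c_[700-v/s,190-u/s]; rc=cv2.minAreaRect(p.astype(np.float32))
            q=p-p.mean(0); w=np.linalg.svd(q,full_matrices=0)[2][0]
            print("ptr z",z,p.mean(0).round(1),st[i,4],"r,ang",np.round(ang(p.mean(0),hub),2),"axis",round(np.degrees(np.arctan2(w[1],w[0]))%180,2),"rect",np.round(rc[1],1),np.round(ang(rc[0],hub),2))
    # square mould top rim z 78
    for z in (50,78):
      im=hi(r,z,720,110,180,150,s); g=cv2.cvtColor(im,cv2.COLOR_RGB2GRAY)
      cv2.imwrite(f"pics/rect{z}.png",cv2.resize(im,None,fx=2,fy=2)[:,:,::-1])
      for th in (90,105,120):
        n,l,st,ce=cv2.connectedComponentsWithStats((g<th).astype(np.uint8))
        for i in range(1,n):
            if not 5000<st[i,4]<24000: continue
            v,u=np.nonzero(l==i); p=np.c_[720-v/s,110-u/s]; rc=cv2.minAreaRect(p.astype(np.float32))
            if np.hypot(*(np.array(rc[0])-hub))>95: continue
            print("z",z,"th",th,"blob",rc[0],np.round(rc[1],1),round(rc[2],1),"rect r,ang",np.round(ang(rc[0],hub),2),"mean",np.round(ang(p.mean(0),hub),2))
if __name__=="__main__":
    r=avg(); run(r); crop(r,"t7",150,110,330,245,4.4)
E
python3 q.py
```

```text
t: 6.98
eef_pos: [503.4, -162.3, 215.7]
tcp_rot: [3.141, -0.0, 0.0]
ft_force: [-0.2, 1.5, -0.1]
opening: 0.004
hub fit [595.22 -36.41] R 118.57 131
ptr z 8 [625.2  70.9] 3875 r,ang [111.39  74.39] axis 175.04 rect [83.5 23. ] [114.56  71.14]
ptr z 8 [641.3 129.9] 8897 r,ang [172.6   74.52] axis 74.75 rect [89.4 26.6] [171.95  74.54]
ptr z 10 [625.1  70.8] 3823 r,ang [111.27  74.43] axis 175.05 rect [83. 23.] [114.48  71.26]
ptr z 10 [641.  129.7] 8890 r,ang [172.26  74.6 ] axis 74.72 rect [89.2 26.7] [171.7   74.64]
z 50 th 90 blob (620.4822998046875, 32.57945251464844) [58.6 61.2] 57.5 rect r,ang [73.47 69.89] mean [73.67 69.65]
z 50 th 105 blob (620.4718017578125, 32.767845153808594) [61.6 64.6] 57.7 rect r,ang [73.65 69.95] mean [73.6  69.96]
z 78 th 90 blob (616.5647583007812, 31.958816528320312) [57.4 59.7] 57.5 rect r,ang [71.63 72.66] mean [71.77 72.41]
z 78 th 105 blob (616.4107666015625, 32.15007781982422) [60.1 63.2] 58.1 rect r,ang [71.76 72.83] mean [71.72 72.75]
```

View pics/t7.png

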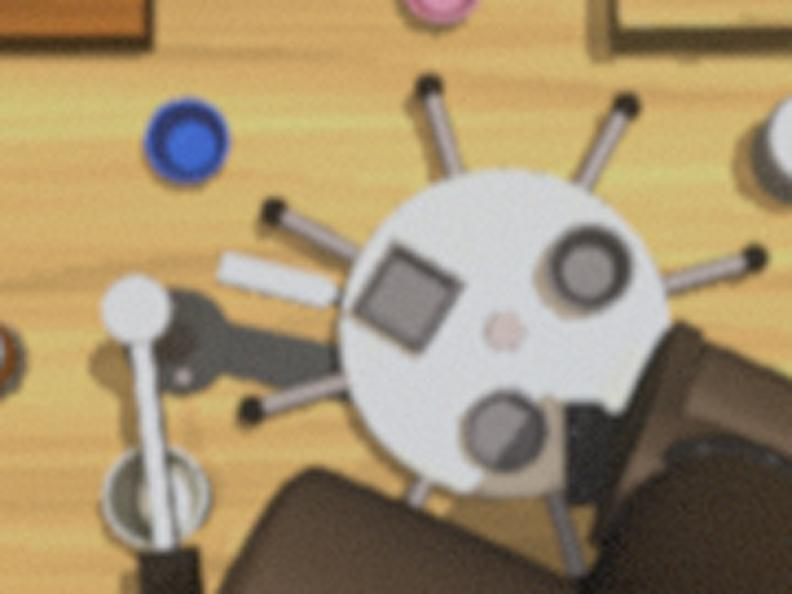

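View pics/rect78.png

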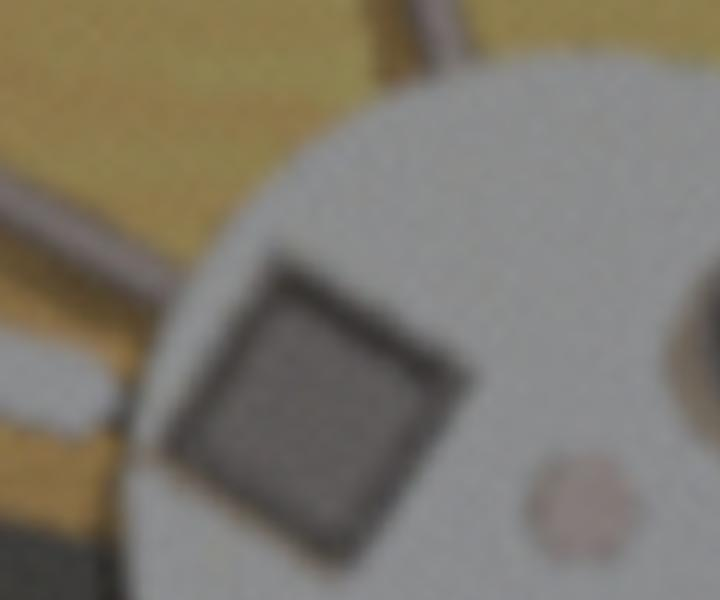

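```bash
python3 -m pendant '[{"x":0.015,"y":0.01,"z":0.0,"rx":0.0,"ry":0.0,"rz":0.0,"jaw":0.0},{"x":0.025,"y":0.015,"z":0.0,"rx":0.0,"ry":0.0,"rz":0.0,"jaw":0.0},{"x":0.035,"y":0.02,"z":0.0,"rx":0.0,"ry":0.0,"rz":0.0,"jaw":0.0},{"x":0.035,"y":0.02,"z":0.0,"rx":0.0,"ry":0.0,"rz":0.0,"jaw":0.0}]'
python3 q.py
python3 -c "
from h import *
r=env.read_camera('top');R=cv2.Rodrigues(np.array(r['rvec']))[0];print(-R.T@np.array(r['tvec']))
import q;r=q.avg(4,'side');crop(r,'s8',205,145,275,200,11)"
```

```text
t: 7.78
eef_pos: [508.7, -165.3, 215.7]
tcp_rot: [3.141, -0.0, 0.0]
ft_force: [-0.6, 0.8, -0.1]
opening: 0.005
hub fit [595.03 -36.38] R 118.5 131
ptr z 8 [625.6  70.8] 3745 r,ang [111.48  74.1 ] axis 173.18 rect [83. 23.] [114.51  71.17]
ptr z 8 [641.3 129.7] 8960 r,ang [172.36  74.43] axis 74.97 rect [89.1 26.8] [171.98  74.5 ]
ptr z 10 [625.4  70.8] 3707 r,ang [111.37  74.16] axis 173.16 rect [22.5 82.5] [114.19  71.24]
ptr z 10 [641.  129.5] 8940 r,ang [172.09  74.51] axis 74.94 rect [89.2 26.7] [171.72  74.55]
z 50 th 90 blob (617.963134765625, 33.51118469238281) [58.4 61.3] 60.2 rect r,ang [73.55 71.83] mean [74.02 71.41]
z 50 th 105 blob (617.8980712890625, 33.80547332763672) [61.6 64.7] 59.9 rect r,ang [73.81 71.95] mean [73.59 71.97]
z 78 th 90 blob (614.0914916992188, 32.926849365234375) [57.  59.8] 60.1 rect r,ang [71.88 74.62] mean [72.24 74.18]
z 78 th 105 blob (613.9743041992188, 33.18659973144531) [60.3 63.2] 59.8 rect r,ang [72.1  74.77] mean [71.82 74.74]
[ 443.7318061     3.40693198 1306.33060476]
```

View pics/rect78.png

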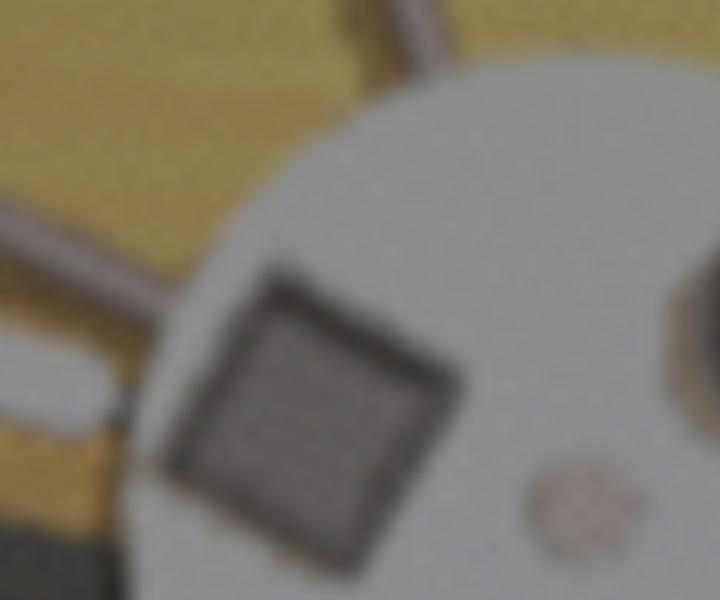

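View pics/s8.png

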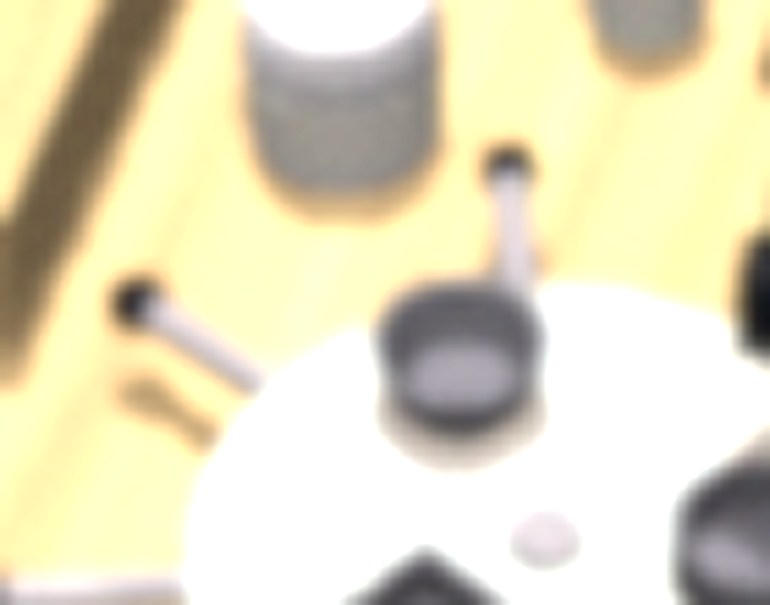

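```bash
cat > ov.py <<'E'
from q import *
import sys
def fit(cam,save=None,hub=np.array([595.2,-36.4]),a0=74.):
    r=avg(6,cam); G=cv2.cvtColor(r["img"],cv2.COLOR_RGB2GRAY).astype(np.float32)
    def poly(cx,cy,yaw,h,z):
        t=np.radians(yaw); c=np.array([[-h,-h],[h,-h],[h,h],[-h,h]])@np.array([[np.cos(t),np.sin(t)],[-np.sin(t),np.cos(t)]])
        return np.c_[c+[cx,cy],np.full(4,z)]
    # render model: outer hull dark (foot+rim), inner floor lighter ; disc white. levels solved by least squares
    S=8
    c0=proj(r,[[615,33,64]])[0]; u0,v0=int(c0[0])-24,int(c0[1])-22; W,H=48,44
    patch=G[v0:v0+H,u0:u0+W]
    def masks(x):
        cx,cy,yaw=x
        f=lambda P:np.round(((proj(r,P)-[u0,v0]+.5)*S)).astype(np.int32)
        big=lambda:np.zeros((H*S,W*S),np.float32)
        hull=cv2.convexHull(np.r_[f(poly(cx,cy,yaw,29,50)),f(poly(cx,cy,yaw,29,78))]); rim=f(poly(cx,cy,yaw,29,78)); inn=f(poly(cx,cy,yaw,24,78)); flo=f(poly(cx,cy,yaw,24,54))
        A=cv2.fillConvexPoly(big(),hull,1); B=cv2.fillConvexPoly(big(),rim,1); C=cv2.fillConvexPoly(big(),inn,1); D=cv2.fillConvexPoly(big(),flo,1)*C
        L=[A-np.minimum(A,B),B-C,C-D,D]
        return [cv2.GaussianBlur(cv2.resize(m,(W,H),interpolation=cv2.INTER_AREA),(0,0),0.8).ravel() for m in L]
    # restrict to disc neighbourhood of mould
    uu,vv=np.meshgrid(np.arange(W)+u0,np.arange(H)+v0); P=back(r,np.c_[uu.ravel(),vv.ravel()],50)[:,:2]
    sel=(np.hypot(*(P-hub).T)<112)&(np.hypot(*(P-[615,33]).T)<52)
    def cost(x):
        M=np.c_[tuple(masks(x))+(np.ones(W*H),)][sel]; y=patch.ravel()[sel]
        co=np.linalg.lstsq(M,y,rcond=None)[0]; res=np.abs(M@co-y); return np.minimum(res,25).mean()
    from scipy.optimize import minimize
    best=None
    for yaw in (56,60,64):
        o=minimize(cost,[616,33,yaw],method="Nelder-Mead",options=dict(initial_simplex=[[613,31,yaw-2],[617,31,yaw],[613,35,yaw],[616,34,yaw+3]],maxiter=120))
        if best is None or o.fun<best.fun: best=o
    print(cam,best.x.round(2),best.fun,"r,ang",np.round(ang(best.x[:2],hub),2)); return best
if __name__=="__main__":
    fit("top"); fit("side")
E
python3 ov.py
python3 - <<'E'
from q import *
r=avg(4,"side")
for nm,P in (("hub50",[595.2,-36.4,50]),("ptr point",[595.2+128*np.cos(1.302),-36.4+128*np.sin(1.302),9]),("ptr end",[595.2+208*np.cos(1.302),-36.4+208*np.sin(1.302),9])): print(nm,proj(r,[P]))
crop(r,"s9",200,170,280,230,10)
E
```

```text
top [615.83  33.39  60.57] 2.5168979162479683 r,ang [72.77 73.53]
side [617.99  31.8   58.6 ] 6.113516861705206 r,ang [71.91 71.52]
hub50 [[254.39568054 194.35576311]]
ptr point [[236.57571467 225.66106025]]
ptr end [[224.50257661 241.75408731]]
```

View pics/s9.png

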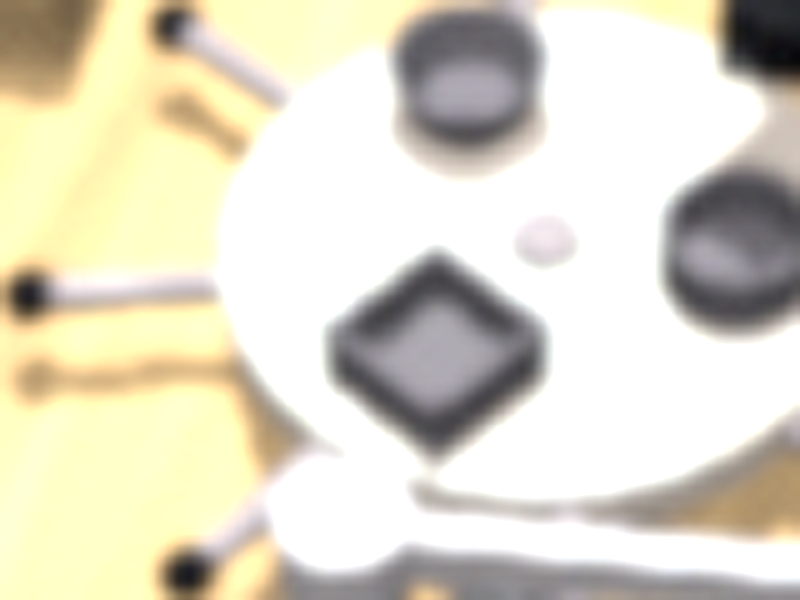

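```bash
python3 -m pendant '[{"x":0.009,"y":0.005,"z":0.0,"rx":0.0,"ry":0.0,"rz":0.0,"jaw":0.0},{"x":0.018,"y":0.011,"z":0.0,"rx":0.0,"ry":0.0,"rz":0.0,"jaw":0.0},{"x":0.018,"y":0.011,"z":0.0,"rx":0.0,"ry":0.0,"rz":0.0,"jaw":0.0}]'
python3 ov.py; python3 q.py|grep -v blob
```

```text
t: 9.5
eef_pos: [511.3, -166.9, 215.7]
tcp_rot: [3.141, -0.0, 0.0]
ft_force: [-0.2, 0.8, 0.5]
opening: 0.004
top [613.93  33.88  61.1 ] 2.5562861214345034 r,ang [72.74 75.08]
side [616.77  32.14  60.56] 6.245259996285294 r,ang [71.86 72.53]
hub fit [595.09 -36.32] R 118.44 132
ptr z 8 [626.5  70.9] 3734 r,ang [111.72  73.69] axis 172.65 rect [83.5 22.5] [114.28  71.02]
ptr z 8 [641.4 130. ] 8948 r,ang [172.67  74.44] axis 74.58 rect [89.2 27.1] [171.92  74.37]
ptr z 10 [626.3  70.9] 3695 r,ang [111.63  73.77] axis 172.59 rect [83.  22.5] [114.2   71.14]
ptr z 10 [641.1 129.8] 8933 r,ang [172.41  74.52] axis 74.61 rect [89.1 27.2] [171.61  74.44]
```

Run:
```python
from q import *
for cam in("side","top"):
    r=avg(8,cam); im=r["img"].astype(float); c=proj(r,[[595.2,-36.4,50]])[0]; u0,v0=int(c[0])-6,int(c[1])-6
    p=im[v0:v0+14,u0:u0+14]; g=p.mean(2); bg=np.median(np.r_[g[0],g[-1],g[:,0],g[:,-1]]); w=np.clip(bg-g-6,0,None)
    vv,uu=np.mgrid[:14,:14]; m=((uu-6)**2+(vv-6)**2<30); w=w*m
    uv=[u0+(w*uu).sum()/w.sum(),v0+(w*vv).sum()/w.sum()]
    print(cam,c,uv,back(r,[uv],50),back(r,[uv],53), bg, w.max())
    # disc rim mask centre
    g=r["img"]; 
    if cam=="side":
        # balls/rim: fit ellipse to the disc via saturation
        s=cv2.cvtColor(g,cv2.COLOR_RGB2HSV)
        pts=[]
        for t in np.radians(np.arange(0,360,3)):
            rr=np.arange(108,128,.25); P=np.c_[595.2+rr*np.cos(t),-36.4+rr*np.sin(t),np.full(len(rr),50)]
            uv=proj(r,P).astype(np.float32); val=cv2.remap(s[...,1].astype(np.float32),uv[:,0].reshape(1,-1),uv[:,1].reshape(1,-1),cv2.INTER_CUBIC)
            val=cv2.GaussianBlur(val,(0,0),4)[0]; d=np.gradient(val); k=d.argmax()
            if 4<k<len(rr)-4 and d[k]>2: pts.append(P[k,:2])
        pts=np.array(pts)
        for _ in range(6):
            A=np.c_[2*pts,np.ones(len(pts))]; q=np.linalg.lstsq(A,(pts**2).sum(1),rcond=None)[0]; R=np.sqrt(q[2]+q[0]**2+q[1]**2); e=abs(np.hypot(*(pts-q[:2]).T)-R); pts=pts[e<max(1.5,2*np.median(e))]
        print("side disc",q[:2],R,len(pts))
```

```text
side [254.39568054 194.35576311] [np.float64(253.97688815517952), np.float64(193.83422754161506)] [[597.31441523 -38.48919117  50.        ]] [[596.60278016 -35.93234727  53.        ]] 216.66666666666666 68.33333333333331
side disc [596.42717929 -36.68812688] 119.58366161085284 28
top [264.17619434 185.17131558] [np.float64(263.74213286713285), np.float64(185.26398601398603)] [[594.9238181  -35.03891629  50.        ]] [[594.56278571 -34.9471112   53.        ]] 140.66666666666666 18.999999999999986
```

```bash
python3 -m pendant '[{"x":-0.06,"y":-0.035,"z":0.0,"rx":0.0,"ry":0.0,"rz":0.0,"jaw":0.0},{"x":-0.12,"y":-0.07,"z":0.0,"rx":0.0,"ry":0.0,"rz":0.0,"jaw":0.0},{"x":-0.12,"y":-0.07,"z":-0.3,"rx":0.0,"ry":0.0,"rz":0.0,"jaw":0.0},{"x":-0.12,"y":-0.07,"z":-0.7,"rx":0.0,"ry":0.0,"rz":0.0,"jaw":0.0},{"x":-0.12,"y":-0.07,"z":-1.0,"rx":0.0,"ry":0.0,"rz":0.0,"jaw":0.0},{"x":-0.12,"y":-0.07,"z":-1.0,"rx":0.0,"ry":0.0,"rz":0.0,"jaw":0.0}]'
python3 -m pendant '[{"x":0.0,"y":-0.3,"z":-0.4,"rx":0.0,"ry":0.0,"rz":0.0,"jaw":0.0},{"x":0.0,"y":-0.6,"z":-0.4,"rx":0.0,"ry":0.0,"rz":0.0,"jaw":0.0},{"x":0.0,"y":-1.0,"z":-0.4,"rx":0.0,"ry":0.0,"rz":0.0,"jaw":0.0},{"x":0.0,"y":-1.0,"z":-0.4,"rx":0.0,"ry":0.0,"rz":0.0,"jaw":0.0}]'
python3 ov.py
python3 - <<'E'
from q import *
r=avg(4); crop(r,"t10",130,110,330,245,4)
ax=np.array([597,201])
for a in (0,4,8,12,16,22,28,34,40,46,52,58,64,70,76,82,86,88):
    th=np.radians(-172.5+a); e=np.array([np.cos(th),np.sin(th)]); n=np.array([e[1],-e[0]])
    ex=10*abs(n[0])+12*abs(n[1]); p=ax+110*e+n*(6+ex); print(a,p.round(1))
E
```

```text
t: 11.95
eef_pos: [492.8, -156.0, 368.7]
tcp_rot: [3.139, -0.005, 0.001]
ft_force: [-0.9, 0.7, -0.4]
opening: 0.004
t: 12.45
eef_pos: [492.4, -3.2, 424.6]
tcp_rot: [-3.141, 0.002, 0.005]
ft_force: [0.4, -0.7, -0.3]
opening: 0.005
top [610.05  32.18  60.46] 16.099234365003127 r,ang [70.17 77.78]
side [616.79  32.29  60.75] 6.105323000528632 r,ang [72.   72.55]
0 [485.4 205.7]
4 [485.3 198.4]
8 [485.6 191.1]
12 [486.4 183.7]
16 [487.8 176.4]
22 [490.7 165.4]
28 [494.9 154.7]
34 [500.3 144.3]
40 [506.8 134.4]
46 [514.5 125.2]
52 [523.3 116.7]
58 [533.1 109.2]
64 [543.8 102.8]
70 [555.3  97.6]
76 [567.4  93.7]
82 [579.9  91.1]
86 [587.   90.2]
88 [590.5  89.9]
```

View pics/t10.png

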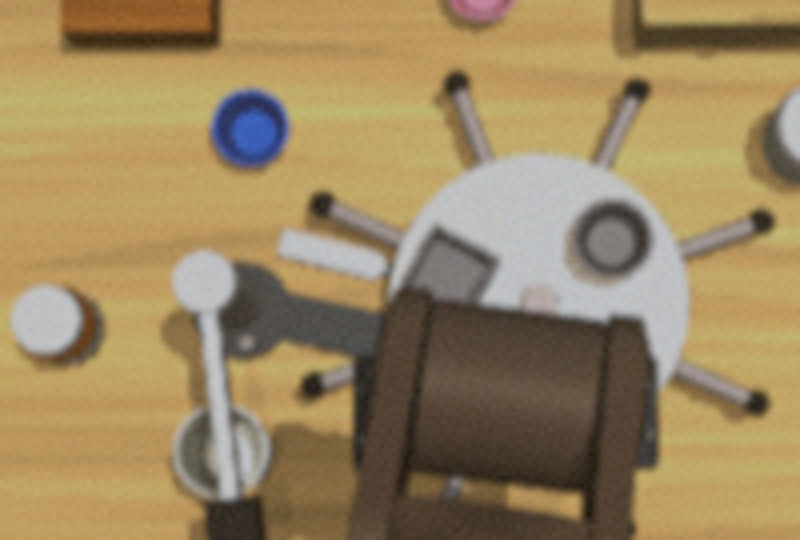

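```bash
python3 -m pendant '[{"x":-0.03,"y":-0.3,"z":0.0,"rx":0.0,"ry":0.0,"rz":0.0,"jaw":0.0},{"x":-0.03,"y":-0.77,"z":0.0,"rx":0.0,"ry":0.0,"rz":0.0,"jaw":0.0},{"x":-0.03,"y":-0.77,"z":0.0,"rx":0.0,"ry":0.0,"rz":0.0,"jaw":0.0},{"x":-0.03,"y":-0.77,"z":0.0,"rx":0.0,"ry":0.0,"rz":0.0,"jaw":0.0}]'
python3 -m pendant '[{"x":-0.03,"y":-0.4,"z":0.0,"rx":0.0,"ry":0.0,"rz":0.0,"jaw":0.0},{"x":-0.03,"y":-0.77,"z":0.0,"rx":0.0,"ry":0.0,"rz":0.0,"jaw":0.0},{"x":-0.03,"y":-0.77,"z":0.0,"rx":0.0,"ry":0.0,"rz":0.0,"jaw":0.0},{"x":-0.03,"y":-0.77,"z":0.0,"rx":0.0,"ry":0.0,"rz":0.0,"jaw":0.0}]'
python3 ov.py
python3 - <<'E'
from q import *
r=avg(4); crop(r,"t11",130,110,330,245,4)
r=avg(2,"side"); crop(r,"s11",160,100,360,250,4)
r=avg(1,"wrist"); cv2.imwrite("pics/w11.png",r["img"][:,:,::-1])
E
```

```text
t: 13.75
eef_pos: [488.6, 109.4, 425.7]
tcp_rot: [3.141, -0.0, 0.002]
ft_force: [-0.6, 0.1, 0.4]
opening: 0.003
t: 14.25
eef_pos: [484.4, 223.5, 425.5]
tcp_rot: [3.141, 0.0, -0.0]
ft_force: [-0.6, 0.3, -0.1]
opening: 0.004
top [614.51  33.66  61.35] 2.4238902576845898 r,ang [72.67 74.59]
side [616.22  31.6   60.68] 14.937491068922343 r,ang [71.18 72.82]
```

View pics/t11.png

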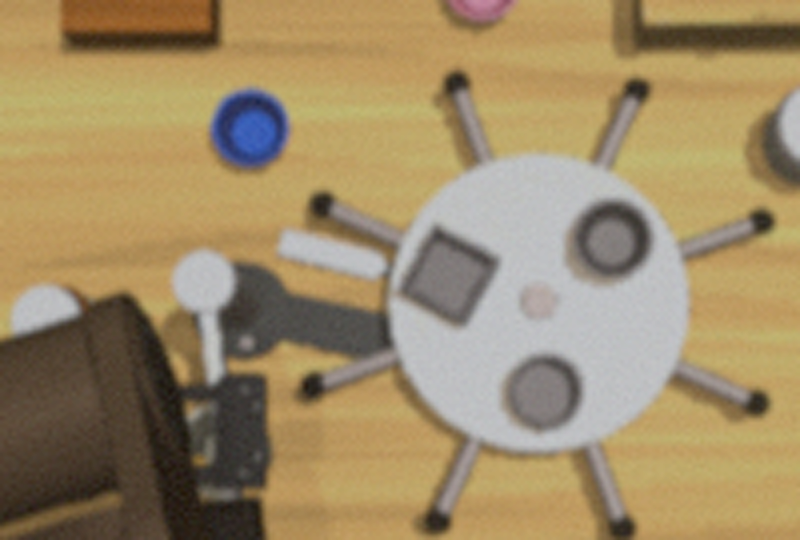

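View pics/s11.png

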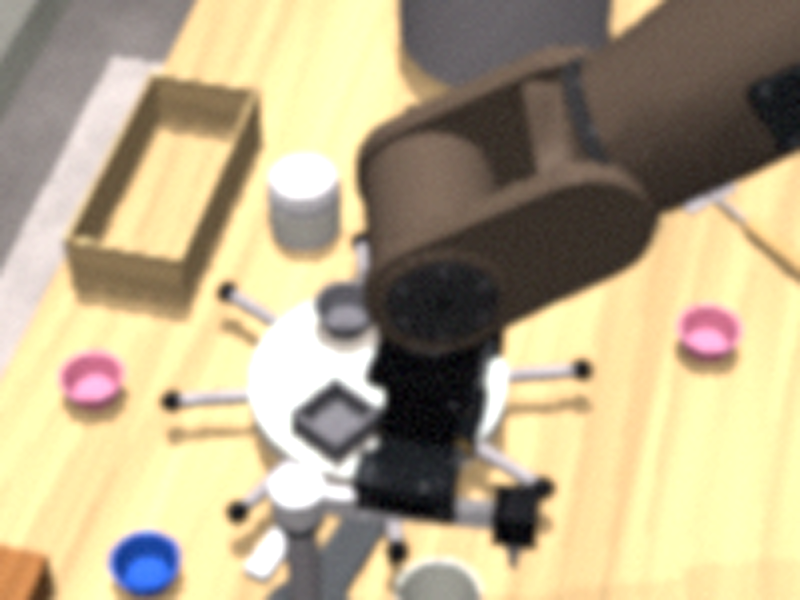

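View pics/w11.png

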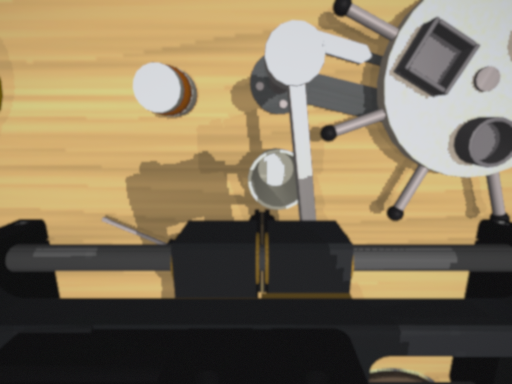

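```bash
python3 -m pendant '[{"x":0.0,"y":0.0,"z":0.25,"rx":0.0,"ry":0.0,"rz":0.0,"jaw":0.0},{"x":0.0,"y":0.0,"z":0.49,"rx":0.0,"ry":0.0,"rz":0.0,"jaw":0.0},{"x":0.0,"y":0.0,"z":0.49,"rx":0.0,"ry":0.0,"rz":0.0,"jaw":0.0}]'
python3 - <<'E'
from q import *
x0=np.array([484.0,225.2]); print(env.state()["eef_pos"])
ax=np.array([597,201])
for a in (0,4,8,12,16,22,28,34,40,46,52,58,64,70,76,82,86,88,90,92):
    th=np.radians(-172.5+a); e=np.array([np.cos(th),np.sin(th)]); n=np.array([e[1],-e[0]])
    ex=10*abs(n[0])+12*abs(n[1]); p=ax+108*e+n*(6+ex); d=(p-x0)/150; print(a,"x %.3f y %.3f"%(d[0],-d[1]))
r=avg(1,"wrist"); cv2.imwrite("pics/w12.png",r["img"][:,:,::-1])
E
```

```text
t: 15.58
eef_pos: [483.9, 224.6, 350.5]
tcp_rot: [3.14, 0.004, 0.0]
ft_force: [1.0, -0.1, 1.0]
opening: 0.001
[483.9246474  224.57402549 350.53642306]
0 x 0.023 y 0.128
4 x 0.022 y 0.176
8 x 0.023 y 0.224
12 x 0.029 y 0.272
16 x 0.037 y 0.320
22 x 0.057 y 0.392
28 x 0.084 y 0.462
34 x 0.119 y 0.531
40 x 0.161 y 0.595
46 x 0.212 y 0.656
52 x 0.269 y 0.712
58 x 0.333 y 0.761
64 x 0.403 y 0.803
70 x 0.478 y 0.838
76 x 0.557 y 0.864
82 x 0.640 y 0.880
86 x 0.686 y 0.887
88 x 0.709 y 0.889
90 x 0.732 y 0.890
92 x 0.755 y 0.891
```

View pics/w12.png

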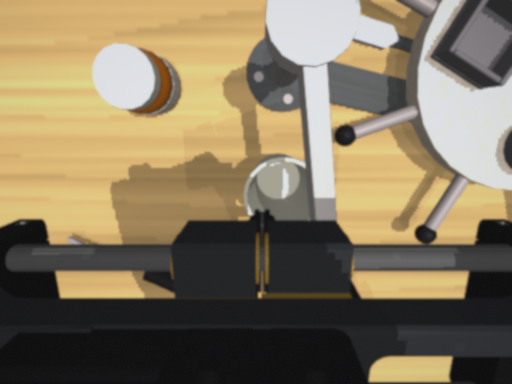

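```bash
python3 -m pendant '[{"x":0.02,"y":0.08,"z":0.0,"rx":0.0,"ry":0.0,"rz":0.0,"jaw":0.0},{"x":0.022,"y":0.13,"z":0.0,"rx":0.0,"ry":0.0,"rz":0.0,"jaw":0.0},{"x":0.022,"y":0.176,"z":0.0,"rx":0.0,"ry":0.0,"rz":0.0,"jaw":0.0},{"x":0.023,"y":0.224,"z":0.0,"rx":0.0,"ry":0.0,"rz":0.0,"jaw":0.0},{"x":0.029,"y":0.272,"z":0.0,"rx":0.0,"ry":0.0,"rz":0.0,"jaw":0.0},{"x":0.037,"y":0.32,"z":0.0,"rx":0.0,"ry":0.0,"rz":0.0,"jaw":0.0},{"x":0.057,"y":0.392,"z":0.0,"rx":0.0,"ry":0.0,"rz":0.0,"jaw":0.0},{"x":0.084,"y":0.462,"z":0.0,"rx":0.0,"ry":0.0,"rz":0.0,"jaw":0.0},{"x":0.10,"y":0.495,"z":0.0,"rx":0.0,"ry":0.0,"rz":0.0,"jaw":0.0},{"x":0.119,"y":0.531,"z":0.0,"rx":0.0,"ry":0.0,"rz":0.0,"jaw":0.0}]'
python3 - <<'E'
from q import *
r=avg(2); crop(r,"t13",130,110,330,245,4)
r=avg(1,"wrist"); cv2.imwrite("pics/w13.png",r["img"][:,:,::-1])
E
```

```text
t: 16.88
eef_pos: [502.1, 144.6, 352.1]
tcp_rot: [3.142, 0.0, 0.0]
ft_force: [-0.2, 2.1, -0.1]
opening: 0.004
```

View pics/t13.png

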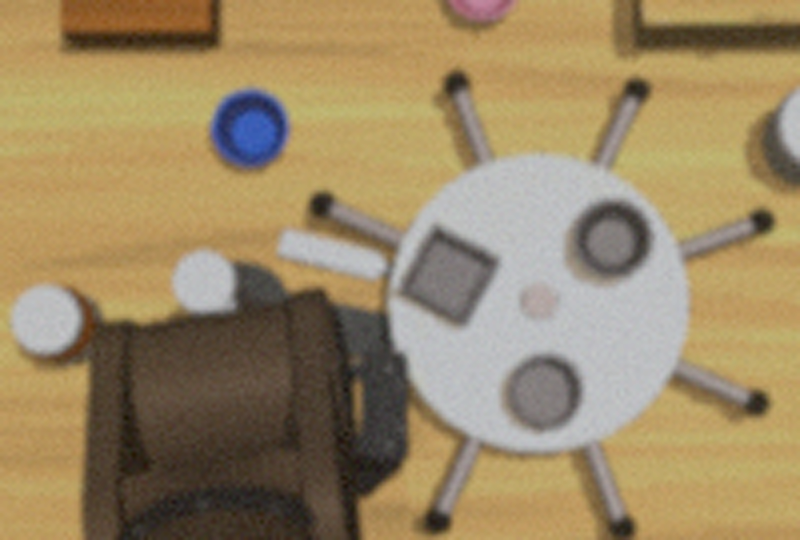

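View pics/w13.png

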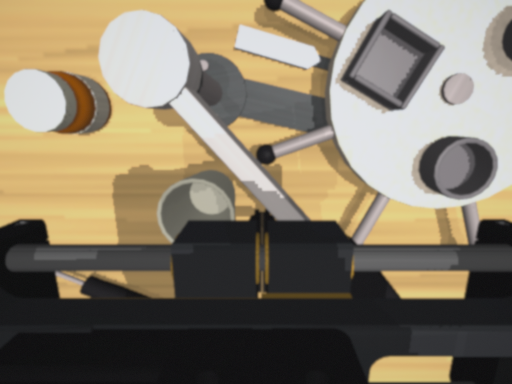

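```bash
python3 -m pendant '[{"x":0.02,"y":0.032,"z":0.0,"rx":0.0,"ry":0.0,"rz":0.0,"jaw":0.0},{"x":0.042,"y":0.064,"z":0.0,"rx":0.0,"ry":0.0,"rz":0.0,"jaw":0.0},{"x":0.093,"y":0.125,"z":0.0,"rx":0.0,"ry":0.0,"rz":0.0,"jaw":0.0},{"x":0.15,"y":0.181,"z":0.0,"rx":0.0,"ry":0.0,"rz":0.0,"jaw":0.0},{"x":0.214,"y":0.23,"z":0.0,"rx":0.0,"ry":0.0,"rz":0.0,"jaw":0.0},{"x":0.284,"y":0.272,"z":0.0,"rx":0.0,"ry":0.0,"rz":0.0,"jaw":0.0},{"x":0.359,"y":0.307,"z":0.0,"rx":0.0,"ry":0.0,"rz":0.0,"jaw":0.0},{"x":0.40,"y":0.32,"z":0.0,"rx":0.0,"ry":0.0,"rz":0.0,"jaw":0.0},{"x":0.438,"y":0.333,"z":0.0,"rx":0.0,"ry":0.0,"rz":0.0,"jaw":0.0},{"x":0.438,"y":0.333,"z":0.0,"rx":0.0,"ry":0.0,"rz":0.0,"jaw":0.0}]'
python3 - <<'E'
from q import *
r=avg(2); crop(r,"t14",130,110,330,245,4)
r=avg(1,"wrist"); cv2.imwrite("pics/w14.png",r["img"][:,:,::-1])
r=avg(1,"side"); crop(r,"s14",160,100,360,250,4)
E
```

```text
t: 18.27
eef_pos: [568.0, 95.0, 352.2]
tcp_rot: [3.141, -0.0, 0.0]
ft_force: [0.8, -1.0, 0.1]
opening: 0.005
```

View pics/w14.png

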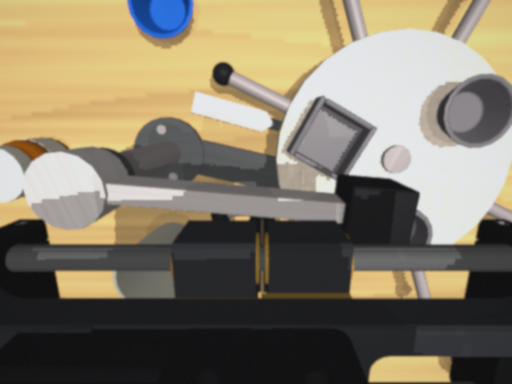

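View pics/s14.png

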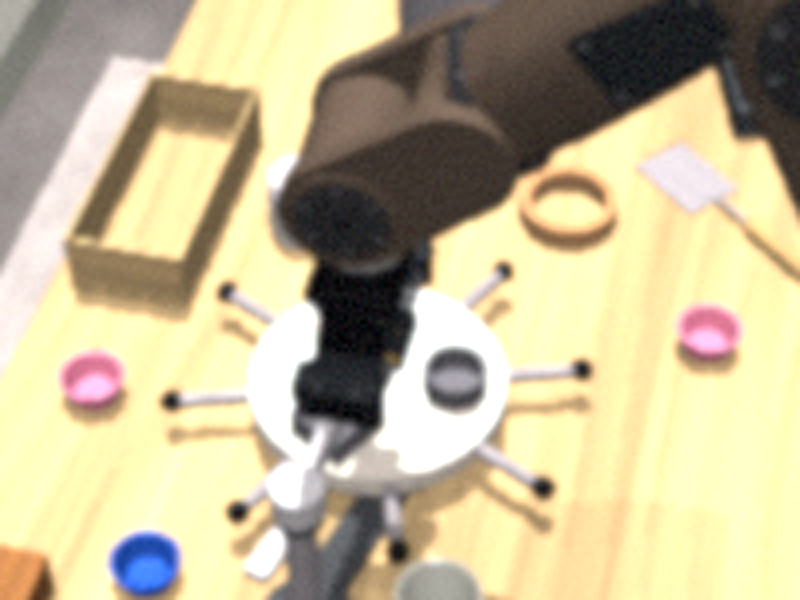

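```bash
python3 -m pendant '[{"x":0.02,"y":0.004,"z":0.0,"rx":0.0,"ry":0.0,"rz":0.0,"jaw":0.0},{"x":0.04,"y":0.008,"z":0.0,"rx":0.0,"ry":0.0,"rz":0.0,"jaw":0.0},{"x":0.06,"y":0.012,"z":0.0,"rx":0.0,"ry":0.0,"rz":0.0,"jaw":0.0},{"x":0.08,"y":0.016,"z":0.0,"rx":0.0,"ry":0.0,"rz":0.0,"jaw":0.0},{"x":0.095,"y":0.018,"z":0.0,"rx":0.0,"ry":0.0,"rz":0.0,"jaw":0.0},{"x":0.11,"y":0.02,"z":0.0,"rx":0.0,"ry":0.0,"rz":0.0,"jaw":0.0},{"x":0.12,"y":0.022,"z":0.0,"rx":0.0,"ry":0.0,"rz":0.0,"jaw":0.0},{"x":0.12,"y":0.022,"z":0.0,"rx":0.0,"ry":0.0,"rz":0.0,"jaw":0.0}]'
python3 -m pendant '[{"x":0.01,"y":0.0,"z":0.0,"rx":0.0,"ry":0.0,"rz":0.0,"jaw":0.0},{"x":0.02,"y":0.0,"z":0.0,"rx":0.0,"ry":0.0,"rz":0.0,"jaw":0.0},{"x":0.02,"y":0.0,"z":0.0,"rx":0.0,"ry":0.0,"rz":0.0,"jaw":0.0}]'
```

```text
t: 19.48
eef_pos: [585.8, 91.7, 352.2]
tcp_rot: [3.141, -0.0, 0.0]
ft_force: [0.0, -0.1, 0.4]
opening: 0.004
t: 19.85
eef_pos: [588.8, 91.8, 352.2]
tcp_rot: [3.141, -0.0, 0.0]
ft_force: [0.0, -0.1, -0.1]
opening: 0.006
```

Run:
```python
from q import *
r=avg(3); crop(r,"t15",130,110,330,245,4)
r=avg(1,"wrist"); cv2.imwrite("pics/w15.png",r["img"][:,:,::-1])
```

```text
(no output)
```

View pics/w15.png

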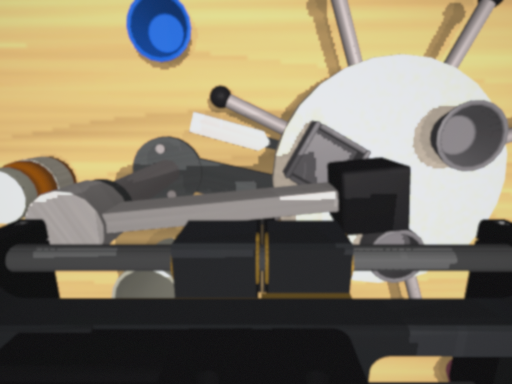

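View pics/t15.png

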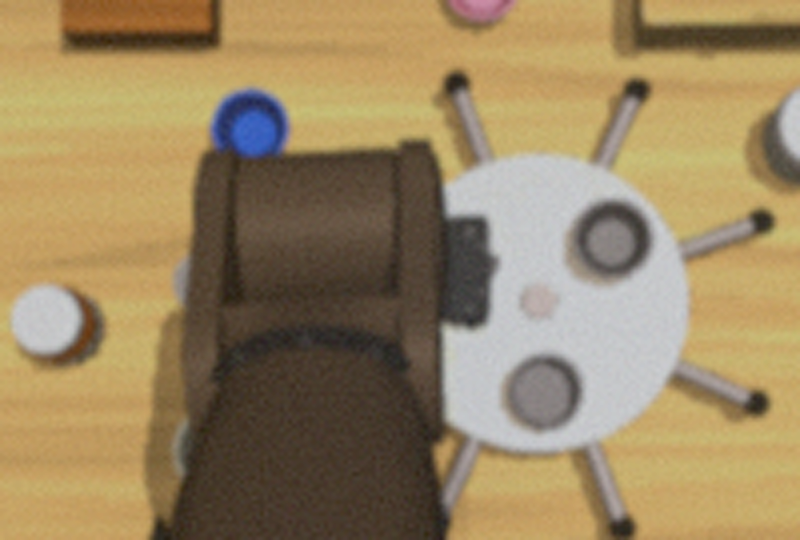

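```bash
python3 -m pendant '[{"x":0.01,"y":0.0,"z":0.0,"rx":0.0,"ry":0.0,"rz":0.0,"jaw":0.0},{"x":0.02,"y":0.0,"z":0.0,"rx":0.0,"ry":0.0,"rz":0.0,"jaw":0.0},{"x":0.03,"y":0.0,"z":0.0,"rx":0.0,"ry":0.0,"rz":0.0,"jaw":0.0}]'
python3 -m pendant '[{"x":0.01,"y":0.0,"z":0.0,"rx":0.0,"ry":0.0,"rz":0.0,"jaw":0.0},{"x":0.02,"y":0.0,"z":0.0,"rx":0.0,"ry":0.0,"rz":0.0,"jaw":0.0}]'
```

```text
t: 20.42
eef_pos: [591.5, 91.9, 352.1]
tcp_rot: [3.141, 0.008, 0.001]
ft_force: [-22.3, -1.0, 13.6]
opening: 0.003
t: 20.68
eef_pos: [592.9, 91.9, 352.1]
tcp_rot: [3.141, 0.014, 0.001]
ft_force: [-37.6, -2.4, 21.9]
opening: 0.007
```

```bash
python3 -m pendant '[{"x":-0.04,"y":0.0,"z":0.0,"rx":0.0,"ry":0.0,"rz":0.0,"jaw":0.0},{"x":-0.15,"y":0.0,"z":0.0,"rx":0.0,"ry":0.0,"rz":0.0,"jaw":0.0},{"x":-0.4,"y":0.0,"z":0.0,"rx":0.0,"ry":0.0,"rz":0.0,"jaw":0.0},{"x":-0.6,"y":0.0,"z":-0.3,"rx":0.0,"ry":0.0,"rz":0.0,"jaw":0.0},{"x":-0.8,"y":0.0,"z":-0.6,"rx":0.0,"ry":0.0,"rz":0.0,"jaw":0.0},{"x":-0.8,"y":0.0,"z":-0.6,"rx":0.0,"ry":0.0,"rz":0.0,"jaw":0.0}]'
python3 -m pendant '[{"x":-0.1,"y":0.4,"z":0.0,"rx":0.0,"ry":0.0,"rz":0.0,"jaw":0.0},{"x":-0.2,"y":0.8,"z":0.0,"rx":0.0,"ry":0.0,"rz":0.0,"jaw":0.0},{"x":-0.2,"y":1.0,"z":0.0,"rx":0.0,"ry":0.0,"rz":0.0,"jaw":0.0},{"x":-0.2,"y":1.0,"z":0.0,"rx":0.0,"ry":0.0,"rz":0.0,"jaw":0.0}]'
python3 -m pendant '[{"x":-0.1,"y":0.4,"z":0.0,"rx":0.0,"ry":0.0,"rz":0.0,"jaw":0.0},{"x":-0.2,"y":0.8,"z":0.0,"rx":0.0,"ry":0.0,"rz":0.0,"jaw":0.0},{"x":-0.2,"y":1.0,"z":0.0,"rx":0.0,"ry":0.0,"rz":0.0,"jaw":0.0},{"x":-0.2,"y":1.0,"z":0.0,"rx":0.0,"ry":0.0,"rz":0.0,"jaw":0.0}]'
python3 -m pendant '[{"x":-0.1,"y":0.4,"z":0.0,"rx":0.0,"ry":0.0,"rz":0.0,"jaw":0.0},{"x":-0.2,"y":0.8,"z":0.0,"rx":0.0,"ry":0.0,"rz":0.0,"jaw":0.0},{"x":-0.2,"y":1.0,"z":0.0,"rx":0.0,"ry":0.0,"rz":0.0,"jaw":0.0},{"x":-0.2,"y":1.0,"z":0.0,"rx":0.0,"ry":0.0,"rz":0.0,"jaw":0.0}]'
python3 - <<'E'
from q import *
r=avg(6); crop(r,"t16",130,110,330,245,4)
r=avg(6,"side"); crop(r,"s16",190,150,290,225,8)
E
```

```text
t: 21.42
eef_pos: [475.0, 91.8, 445.4]
tcp_rot: [-3.141, -0.007, 0.001]
ft_force: [0.8, -0.2, -1.1]
opening: 0.004
t: 21.92
eef_pos: [446.7, -60.1, 441.4]
tcp_rot: [3.142, 0.0, -0.003]
ft_force: [0.0, 0.6, -0.1]
opening: 0.003
t: 22.42
eef_pos: [416.8, -209.4, 441.4]
tcp_rot: [-3.141, 0.001, -0.002]
ft_force: [1.6, 0.7, 0.5]
opening: 0.003
t: 22.92
eef_pos: [387.0, -358.8, 441.3]
tcp_rot: [-3.141, 0.001, -0.001]
ft_force: [0.0, 0.8, -0.2]
opening: 0.006
```

View pics/t16.png

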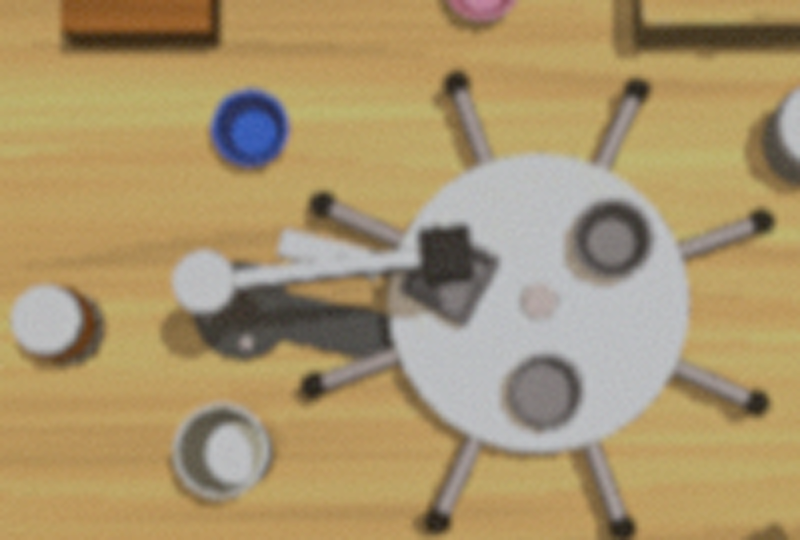

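View pics/s16.png

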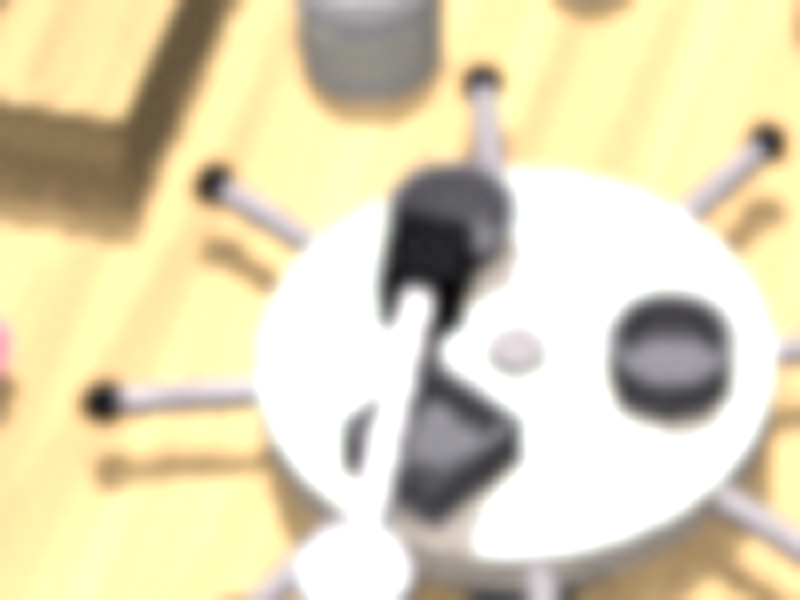

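```bash
python3 - <<'E'
from q import *
r=avg(4)
im=hi(r,190,660,80,100,110,4); g=cv2.cvtColor(im,cv2.COLOR_RGB2GRAY)
for th in (40,50,60):
    n,l,st,ce=cv2.connectedComponentsWithStats((g<th).astype(np.uint8))
    i=1+st[1:,4].argmax(); v,u=np.nonzero(l==i); rc=cv2.minAreaRect(np.c_[660-v/4,80-u/4].astype(np.float32)); print(th,rc)
f=lambda L:(np.array(L,float)+.5)/4-.5+[130,110]
print("axis",back(r,f([(204,281)]),185),"blk",back(r,f([(445,254)]),190))
print(ang([613.9,33.7],np.array([595.2,-36.4])))
cv2.imwrite("pics/blk.png",im[:,:,::-1])
w=env.read_camera("wrist"); cv2.imwrite("pics/w16.png",w["img"][:,:,::-1])
E
python3 q.py | grep -v blob
```

```text
40 ((611.2132568359375, 33.397071838378906), (36.501617431640625, 36.5622444152832), 14.03624439239502)
50 ((604.6181640625, 33.23491668701172), (43.80921936035156, 56.7470703125), 69.1666259765625)
60 ((605.6489868164062, 37.26445388793945), (48.59418869018555, 60.25758361816406), 39.22567367553711)
axis [[596.45053989 200.76895902 185.        ]] blk [[612.82325869  32.43240611 190.        ]]
(np.float64(72.55136111748695), np.float64(75.06349574210023))
hub fit [595.31 -36.33] R 118.28 160
ptr z 8 [640.7 130.5] 10859 r,ang [172.87  74.79] axis 92.92 rect [ 40.7 134.2] [169.68  72.22]
ptr z 10 [640.3 130.4] 10856 r,ang [172.71  74.9 ] axis 92.92 rect [ 40.7 134.1] [169.53  72.37]
```

View pics/w16.png

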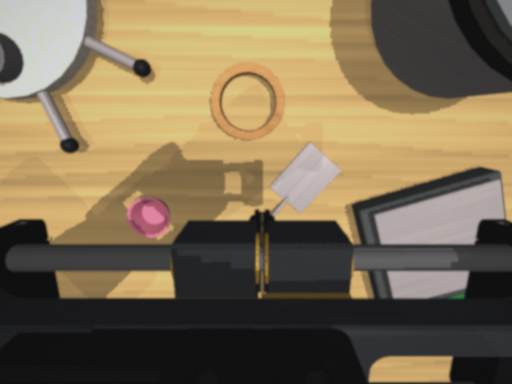

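View pics/blk.png

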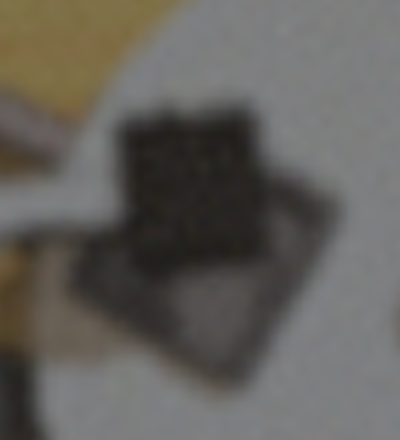

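Run:
```python
from cell import env
s=env.state(); print(s["t"],s["eef_pos"],s["ft_force"]); print(env.job_done())
```

```text
24.075 [ 386.35289297 -358.32569733  442.22177047] [0.5095537  0.71529472 0.04750366]
the job is handed in; nothing more can be done
None
```

I turned the table counter-clockwise, pushing one spoke with the closed fingertip, until the square mould stood in line with the pointer. I then pushed the swing arm's bar round to its stop, backed the hand off to the right and handed in at 24 s.

**Mould against pointer:** Just after the last push the top camera put the mould at 75.1° from the hub. After the hand had backed off it read 74.6°. The pointer is at about 74.5°, and the mould is 72–73 mm from the axis. That puts the mould within about 1 mm of the pour point. The side camera read about 72.5° raw. It comes to about 74° once I allow for the 2 mm offset it also showed at the hub.

**Swing arm:** The finger force climbed to about 38 N against the stop, then I released it. By eye, the nozzle block sits about 1–2 mm from the middle of the mould. One threshold fit of the block in the top image put it nearer 3 mm off. I put that down to calibration error at that height, but did not settle it.

**Rest of the bench:** I saw no bystander moved in the pictures I viewed, though I didn't measure their positions before and after. The hand finished clear of everything, with the force reading near zero.

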